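Stamp the inspection box on a record sheet

ROBOT

A 7-joint arm with a two-finger parallel gripper is mounted at the origin on a cart in front of the work surface, level with it; the furniture and walls round the work are solid. World frame = base frame: x ahead of the robot, y to its left, z up, the work surface at z = 0. Lengths are in m, angles in rad, forces in N, time in s.
With the tool pointing down it reaches from about 0.4 to 0.85 m from the base axis. Payload 10.4 kg.
Tool frame: the origin (TCP) lies at the centre of the arm's flange, where the gripper is bolted on; the fingertips stand 173 mm ahead of it and the grasp point (between the pads) lies 155 mm ahead of it (manip.nose_length is the distance from the TCP to the fingertips, in m); z points along the fingers, x is the direction in which the jaws open and shut, and the axes are right-handed (so a half turn about z gives the same grasp; the last joint's range is limited). The gripper opens to 85 mm and grips with 20 to 120 N. Pads are 22 mm wide; open, the fingers measure 114 mm over their backs; the gripper's body (76 mm by 85 mm) begins 54 mm behind the grasp point. The pads swing forward as they close: fully open they stand 13 mm farther back than shut.
Start: joints at [-1.343, 0.332, -0.065, 1.46, 0.022, 1.35, -0.088], TCP at [0.155, 0.605, 0.405] pointing down, gripper open.
Joint ranges: [-2.6, 2.6], [-0.5, 2.12], [-1.47, 1.34], [0.16, 2.42], [-1.27, 4.41], [0.06, 2.06], [-2.6, 2.6]. Speed limits (rad/s): [2.22, 2.22, 2.79, 2.79, 3.14, 3.14, 3.14].

INTERFACE

Orientations are given as a unit quaternion [x, y, z, w].
In Python, from workcell import status, cams, order, manip gives the robot as it stands.
- The arm moves only by the tool servo_tool, never from a script. Its argument "motion" is a list that holds one entry, the list of rows, each a list of 6 numbers: the shift along the tool's x, y, z in units of 50 mm (1.0 is 50 mm), then the turn, a rotation vector about the tool's x, y, z in units of 5 degrees (1.0 is 5 degrees). In form: [[[x, y, z, ax, ay, az], ...]]. A call has 1 to 12 rows; each row shifts and turns the pose as measured when the row begins, along the tool's axes as they then stand; what a row does not reach is not made up. A row lasts 1/10 s, in which the tool goes at most 50 mm and 8.59 degrees, less where a joint would pass 70% of its speed; a pose out of reach is approached as far as the arm can. A call is refused whole if a number of a shift passes 1 or a number of a turn 1, either way. A call with a gripper value outside its range is refused whole. "jaw" is the closure in counts, from 0 (fully open) to 255 (shut), set as the call begins (left out, the last holds). The fingers move at their own pace and stop on an object; "force" is the grip in N (left out, the last holds). Time passes only in rows, so rows that do not move let the fingers close. It gives the time, the measured TCP pose, the force and the opening at its end, in the units of the state.
- status.get_obs(): the state, without advancing time (a new reading comes with each control period).
- cams.camera(name): name is "scene" or "side" or "wrist"; returns a dict with "color" (420x560x3 uint8, red, green, blue), "vertical_fov" (degrees; the focal length in pixels is half the picture's height over the tangent of half this angle, whatever the lens; pixels are square), "cx", "cy" (the principal point, pixels), "k1" (the pictures are not rectified: a ray, as slopes to the right and down, at radius r is drawn at 1 + k1 r^2 times it, then the intrinsics apply), "extrinsics" (4x4, takes a point from camera to world coordinates). Camera axes: x right, y down, z forward; pixel columns grow to the right and rows downward; lengths in m; the calibration is good to about 2 mm. A picture is of the moment at which its call begins. There is no depth.
- order.hand_in(): hands the job in, once; it reports no verdict.
The state is a dict: "clock": time; "joint_pos": joint angles; "joint_velocities": joint speeds; "tau": joint torques, N m; "position": TCP position; "ee_rot": TCP orientation; "ft_force": force on the tool from outside, world axes, zero at the start; "torque": the same for the moment, N m; "grip_width": opening from 0.0 (shut) to 1.0 (fully open).
Only numpy, scipy, OpenCV 4.12 (cv2) and the standard library are available. Lean on these libraries where they do the work, as an engineer would, in place of code of your own. Each camera call takes 0.05 s, during which the arm holds its last target.

TASK

The self-inking stamp is leaning in its rest. Stand it upright on the bare bench beside the clipboard and let go, then take it again from above and set it upright and squarely inside the printed box on the clipboard's sheet, and let go. Press its spring head all the way down to the stop, hold it there for about half a second, let it spring back, and leave the stamp standing in the box; do not press the head anywhere else, and leave the reel, the tape roll and the sensor head where they are.

Things in the scene. Friction and masses are not known exactly. Their poses are not given: they have to be found in the camera images.
- stamp_center (a point): Centre of the hand stamp's loose black case: 48 (x) x 34 (y) x 72 mm tall (z, underside to head); the flat underside is 36 mm below this point. At the start z is tipped 50 deg from vertical towards the rest's x, the +x side down on the rest. Grasp the 34 mm width (y, level): the rest is narrower than it above the lowest 15 mm of the case. Mass about 0.25 kg.
- stamp_top (a point): Centre of the flat top of the stamp's grey spring head, a rounded block 34 (x) x 28 (y) x 14 mm on a neck. Sprung out it lies 104 mm above the stamp's underside (68 mm from stamp_center along z), the head's underside 18 mm above the case. It moves with the head.
- stamp_head (a joint): Travel of the spring head into the stamp, in m: 0 = sprung out, 0.012 = fully down on its stop. The spring pushes back with about 2 N at first and 7 N at the stop, and returns the head when let go.
- stamp_rest: Fixed metal rest: steel foot 110 x 60 x 5 mm (25 mm behind to 85 mm ahead of the origin along x), sloping aluminium bed 24 mm wide, lip and two low cheeks, at most 60 mm high. Origin on the bench straight below the centre of the stamp's underside; x points to where the stamp's head leans, z up.
- box_center (a point): Centre of the black printed box on the sheet, on top of the fixed clipboard (6 mm above the bench). Box 66 mm along x, 52 mm along y; z up. The stamp's 48 mm side goes along the box's x, either way round. Clipboard 150 (x) x 110 (y) x 6 mm, its middle 22 mm along +x from here; a steel clip 17 mm high begins 78 mm along +x.
- sensor_head: Bystander: dark probe head standing upright, 33 mm across, 46 mm tall; origin under its centre.
- solder_reel: Bystander: copper-coloured reel of wire standing flat, 56 mm across, 29 mm tall; origin under its centre.
- tape_roll: Bystander: black tape roll lying flat, 62 mm across, 19 mm tall; origin under its centre.

How it is judged:
On the way, in this order (a step that is already met when the one before it is completed fails the run):
1. the stamp stands upright on the bare bench, let go (angle between stamp_center's own z axis and vertical below 0.08 rad and height (world z) of stamp_center between 0.033 and 0.0395 m and distance between the grasp point and stamp_center above 0.07 m), for 0.2 s.
2. the stamp stands upright and square inside the printed box, let go, its head sprung out (angle between stamp_center's own z axis and vertical below 0.08 rad and horizontal distance between stamp_center and box_center below 0.013 m and angle between the x axis of stamp_center and the x axis of box_center, either way round below 0.25 rad and z of stamp_center in the frame of box_center below 0.0395 m and value of joint stamp_head below 0.003 m and distance between the grasp point and stamp_center above 0.07 m), for 0.2 s.
3. the head is pressed down to its stop and held there with the stamp in the box (value of joint stamp_head above 0.0105 m and angle between stamp_center's own z axis and vertical below 0.08 rad and horizontal distance between stamp_center and box_center below 0.013 m and angle between the x axis of stamp_center and the x axis of box_center, either way round below 0.25 rad), for 0.3 s.
At the end, for the whole second after the job is handed in: The stamp stands upright (within 0.08 rad) on the sheet, its centre within 13 mm of the centre of the printed box and its long side within 0.25 rad of the box's x, its head sprung out again (within 3 mm) (value of joint stamp_head below 0.003 m and angle between stamp_center's own z axis and vertical below 0.08 rad and horizontal distance between stamp_center and box_center below 0.013 m and angle between the x axis of stamp_center and the x axis of box_center, either way round below 0.25 rad and z of stamp_center in the frame of box_center below 0.0395 m); the robot touches nothing.
It fails at once if the head is pressed (more than 7 mm) while the stamp is not over the box (value of joint stamp_head above 0.007 m and horizontal distance between stamp_center and box_center above 0.02 m).
It fails at once if the sensor head is displaced by more than 30 mm or knocked over (distance of sensor_head from where it was at the start of the episode above 0.03 m or angle between sensor_head's own z axis and vertical above 0.5 rad).
It fails at once if the reel is displaced by more than 30 mm (distance of solder_reel from where it was at the start of the episode above 0.03 m).
It fails at once if the tape roll is displaced by more than 30 mm (distance of tape_roll from where it was at the start of the episode above 0.03 m).
It also fails if it takes over 72 s, if anything falls off the work surface, if the arm or the gripper's body presses on something with over 40 N, if the wrist force passes 120 N, or if a joint passes its speed limit or range.

## Working session

There is one attempt and no reset: what is moved stays moved. The work goes in short steps, Python scripts to look and compute and a tool call to move; the robot and the scene stay as the last step left them, time stands still between calls to the robot, and variables do not carry over. Pictures are saved under pics/ and viewed, and the job is handed in when it is done.

Besides the shell and the picture viewer there is one more tool, called after "Emit:" as name(argument=value, ...) on one line, values as JSON. servo_tool: Moves the arm, as the interface text tells. Its arguments: {"type":"object","properties":{"motion":{"type":"array","items":{"type":"array","items":{"type":"array","items":{"type":"number"}}}},"jaw":{"type":"number"},"force":{"type":"number"}},"required":["motion"]}

```bash
mkdir -p pics; ls
cat > h.py <<'E'
import numpy as np, cv2
from workcell import status, cams, order, manip
from scipy.spatial.transform import Rotation as R
def grab(n,f):
    c=cams.camera(n); cv2.imwrite('pics/'+f,cv2.cvtColor(c['color'],cv2.COLOR_RGB2BGR)); np.save('pics/'+f[:-4]+'.npy',c,allow_pickle=True); return c
def load(f): return np.load('pics/'+f+'.npy',allow_pickle=True).item()
def K(c):
    f=210/np.tan(np.radians(c['vertical_fov'])/2)
    return np.array([[f,0,c['cx']],[0,f,c['cy']],[0,0,1.]]),np.array([c['k1'],0,0,0.])
def ray(c,uv):
    k,d=K(c); p=cv2.undistortPoints(np.array(uv,float).reshape(-1,1,2),k,d).reshape(-1,2)
    E=np.array(c['extrinsics']); v=np.c_[p,np.ones(len(p))]@E[:3,:3].T
    return E[:3,3],v/np.linalg.norm(v,axis=1,keepdims=True)
def plane(c,uv,z):
    o,v=ray(c,uv); return o+v*((z-o[2])/v[:,2])[:,None]
def proj(c,P):
    k,d=K(c); E=np.linalg.inv(np.array(c['extrinsics']))
    return cv2.projectPoints(np.array(P,float).reshape(-1,1,3),cv2.Rodrigues(E[:3,:3])[0],E[:3,3],k,d)[0].reshape(-1,2)
def tri(cs,uvs):
    A=np.zeros((3,3));b=np.zeros(3)
    for c,u in zip(cs,uvs):
        o,v=ray(c,[u]);M=np.eye(3)-np.outer(v[0],v[0]);A+=M;b+=M@o
    return np.linalg.solve(A,b)
E
python3 - <<'E'
from h import *
np.set_printoptions(precision=4,suppress=True)
for n in ['scene','side','wrist']:
    c=grab(n,n+'0.png'); print(n,c['vertical_fov'],c['cx'],c['cy'],c['k1']);print(np.array(c['extrinsics']))
print(status.get_obs())
E
```

```text
pics
scene 47.92672180474419 281.59320197811235 216.75754929303795 -0.0789653084718414
[[ 0.6501 -0.5387  0.5359  0.0457]
 [-0.7596 -0.4435  0.4757 -0.2846]
 [-0.0186 -0.7163 -0.6975  0.6951]
 [ 0.      0.      0.      1.    ]]
side 45.04024136449662 282.45088995531006 209.16146587324064 -0.024541301695300735
[[-0.9998  0.0019 -0.018   0.5312]
 [ 0.0145  0.6791 -0.7339  0.8546]
 [ 0.0108 -0.7341 -0.679   0.7596]
 [ 0.      0.      0.      1.    ]]
wrist 68.00230790893303 277.84140092747106 214.37650017155448 0.023649692604816665
[[ 0.2486  0.9193  0.3052  0.0765]
 [ 0.9686 -0.2355 -0.0797  0.6251]
 [-0.0014  0.3154 -0.949   0.373 ]
 [ 0.      0.      0.      1.    ]]
{'clock': 0.15, 'joint_pos': array([-1.3426,  0.3327, -0.0647,  1.4607,  0.0216,  1.3499, -0.0885]), 'joint_velocities': array([-0.0018, -0.0015,  0.    , -0.0033,  0.0012, -0.001 ,  0.001 ]), 'tau': array([  0.0013, -62.5827,   0.0496, -39.1852,   0.0164,   0.0074,
        -0.    ]), 'position': array([0.1551, 0.6054, 0.4041]), 'ee_rot': array([ 0.79  ,  0.6131, -0.0004,  0.0003]), 'ft_force': array([ 1.52  , -0.1922,  0.5284]), 'torque': array([-0.0108, -0.0213, -0.0407]), 'grip_width': 1.0003300621713245}
```

View pics/scene0.png

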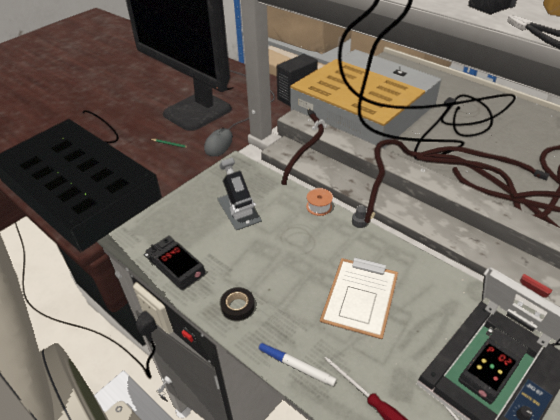

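View pics/side0.png

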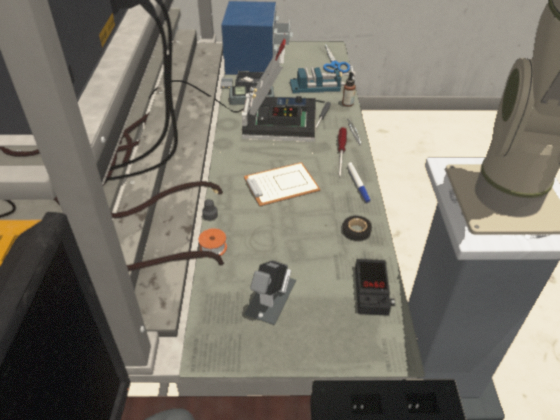

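View pics/wrist0.png

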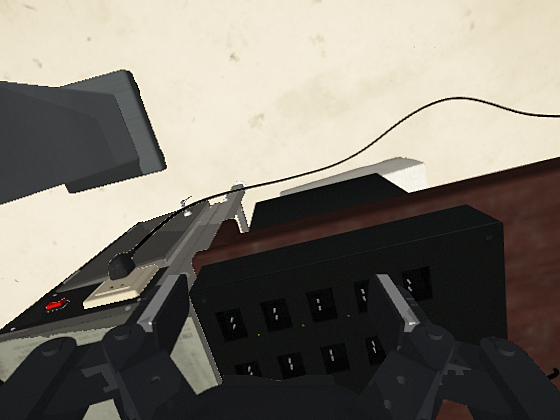

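Run:
```python
import cv2, numpy as np
a=cv2.imread('pics/scene0.png');b=cv2.imread('pics/side0.png')
def z(i,x,y,w,h,s):return cv2.resize(i[y:y+h,x:x+w],None,fx=s,fy=s,interpolation=cv2.INTER_CUBIC)
cv2.imwrite('pics/z1.png',np.hstack([z(a,205,150,65,80,6),z(b,245,255,65,80,6)]))
cv2.imwrite('pics/z2.png',np.hstack([z(a,310,250,95,90,4),z(b,240,155,90,90,4)]))
```

```text
(no output)
```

View pics/z1.png

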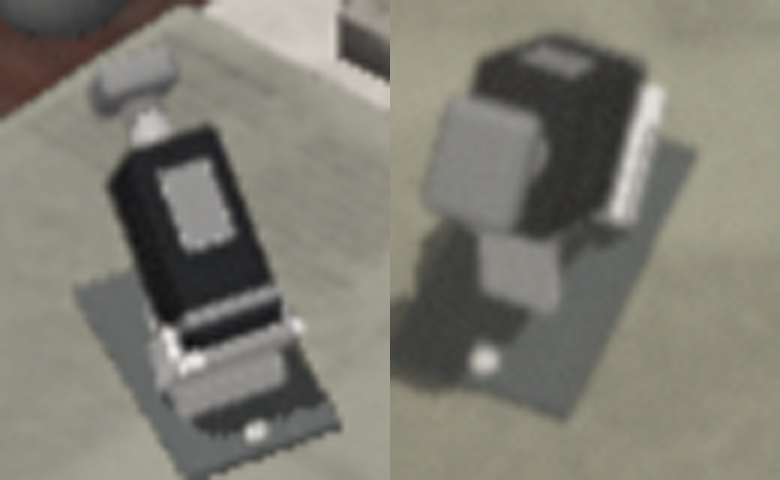

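View pics/z2.png

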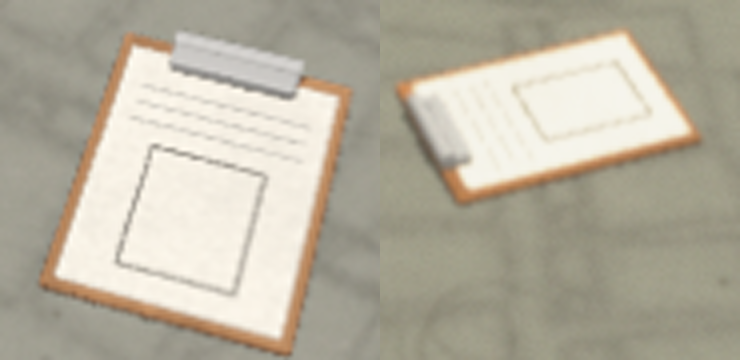

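Run:
```python
from h import *
np.set_printoptions(precision=4,suppress=True)
a=load('scene0');b=load('side0')
f=lambda P,o,s:np.array([[x/s-0.5+.5/s+o[0],y/s-.5+.5/s+o[1]] for x,y in P])
B1=plane(a,f([(152,147),(267,176),(235,295),(117,263)],(310,250),4),.006)
B2=plane(b,f([(515-380,87),(618-380,62),(651-380,113),(545-380,140)],(240,155),4),.006)
print(B1,B1.mean(0));print(B2,B2.mean(0))
for B in(B1,B2):print([np.linalg.norm(B[i]-B[(i+1)%4]) for i in range(4)])
C1=plane(a,f([(130,35),(350,90),(290,353),(42,285)],(310,250),4),.006);print('board',C1,C1.mean(0))
C2=plane(b,f([(625-380,30),(700-380,140),(462-380,202),(397-380,82)],(240,155),4),.006);print('board',C2,C2.mean(0))
print('foot scene L,B,R,screw',plane(a,f([(75,290),(187,482),(342,427),(256,431)],(205,150),6),.005))
print('foot side  back, front,screw',plane(b,f([(697-390,150),(567-390,420),(465-390,388),(485-390,360)],(245,255),6),.005))
# stamp head top corners
for i,(s,t) in enumerate([]):pass
```

```text
[[ 0.5137 -0.025   0.006 ]
 [ 0.5331 -0.0741  0.006 ]
 [ 0.4715 -0.0975  0.006 ]
 [ 0.4528 -0.0493  0.006 ]] [ 0.4928 -0.0615  0.006 ]
[[ 0.531  -0.0738  0.006 ]
 [ 0.4694 -0.0974  0.006 ]
 [ 0.4521 -0.0498  0.006 ]
 [ 0.514  -0.0258  0.006 ]] [ 0.4916 -0.0617  0.006 ]
[np.float64(0.052821330946575845), np.float64(0.0658854408780757), np.float64(0.05170886430748884), np.float64(0.06561997833239827)]
[np.float64(0.0659938633429103), np.float64(0.050681659415552756), np.float64(0.06637236953997379), np.float64(0.05095621973286396)]
board [[ 0.562   0.0216  0.006 ]
 [ 0.5997 -0.0773  0.006 ]
 [ 0.4623 -0.1308  0.006 ]
 [ 0.4233 -0.0312  0.006 ]] [ 0.5118 -0.0544  0.006 ]
board [[ 0.4639 -0.1287  0.006 ]
 [ 0.4252 -0.0256  0.006 ]
 [ 0.5604  0.0268  0.006 ]
 [ 0.6007 -0.0785  0.006 ]] [ 0.5126 -0.0515  0.006 ]
foot scene L,B,R,screw [[0.5309 0.334  0.005 ]
 [0.4871 0.2334 0.005 ]
 [0.5404 0.2105 0.005 ]
 [0.52   0.2322 0.005 ]]
foot side  back, front,screw [[0.4888 0.237  0.005 ]
 [0.5304 0.3384 0.005 ]
 [0.5605 0.327  0.005 ]
 [0.5548 0.317  0.005 ]]
```

Run:
```python
from h import *
np.set_printoptions(precision=4,suppress=True)
a=load('scene0');b=load('side0')
print('scene post foot, table corner, ledge, reel, probe, tape',plane(a,[(262,143),(245,150),(285,180),(319,203),(359,217),(237,304)],0))
print('side post foot, ledge, reel,probe,tape',plane(b,[(150,365),(195,300),(212,243),(209,212),(356,230)],0))
o=status.get_obs(); print(R.from_quat(o['ee_rot']).as_matrix())
```

```text
scene post foot, table corner, ledge, reel, probe, tape [[0.7509 0.401  0.    ]
 [0.7023 0.4138 0.    ]
 [0.6765 0.262  0.    ]
 [0.6639 0.1546 0.    ]
 [0.6827 0.0633 0.    ]
 [0.3599 0.106  0.    ]]
side post foot, ledge, reel,probe,tape [[0.7362 0.4133 0.    ]
 [0.6764 0.2803 0.    ]
 [0.6576 0.1356 0.    ]
 [0.6723 0.0422 0.    ]
 [0.3561 0.0991 0.    ]]
[[ 0.2482  0.9687 -0.0002]
 [ 0.9687 -0.2482 -0.001 ]
 [-0.001   0.0001 -1.    ]]
```

```bash
cat >> h.py <<'E'
from scipy.spatial.transform import Slerp
def toolR(jaw,tilt,lean):
    # jaw: heading (deg) of tool x; tilt deg about tool x: + leans tool back-end towards -Y side (=jaw+90deg heading)
    a=np.radians(jaw); X=np.array([np.cos(a),np.sin(a),0]);h=np.array([-np.sin(a),np.cos(a),0])
    t=np.radians(tilt); Z=-np.sin(t)*h-np.cos(t)*np.array([0,0,1.]); return np.c_[X,np.cross(Z,X),Z]
def rows(p1,R1,n=None,dec=2,v=.8):
    o=status.get_obs();p0=np.array(o['position']);r0=R.from_quat(o['ee_rot']);r1=R.from_matrix(R1)
    d=(r0.inv()*r1).as_rotvec();dist=np.linalg.norm(p1-p0)
    m=int(np.ceil(max(dist/(.05*v),np.abs(np.degrees(d)).max()/5,1e-9)));n=n or m
    out=[];
    for i in range(n):
        ri=r0*R.from_rotvec(d*i/n); s=ri.inv().apply((p1-p0)/n)/.05
        out.append(list(np.round(np.r_[s,np.degrees(d)/n/5],dec)+0.))
    print('n',n,'dist',dist); 
    for k in range(0,n,12): print([[float(x) for x in q] for q in out[k:k+12]])
def st():
    o=status.get_obs(); M=R.from_quat(o['ee_rot']).as_matrix()
    print('t',round(o['clock'],2),'p',np.round(o['position'],4),'jawhead',round(np.degrees(np.arctan2(M[1,0],M[0,0])),2),'Z',np.round(M[:,2],4),'grasp',np.round(o['position']+.155*M[:,2],4),'F',np.round(o['ft_force'],1),'w',round(o['grip_width'],3),'q',np.round(o['joint_pos'],2));return o,M
E
python3 - <<'E'
from h import *
rows(np.array([.52,.34,.40]),toolR(-23.5,0,0))
E
```

```text
n 20 dist 0.45121597017440906
[[-0.17, 0.42, 0.0, 0.0, 0.0, 0.99], [-0.13, 0.43, 0.0, 0.0, 0.0, 0.99], [-0.09, 0.44, 0.0, 0.0, 0.0, 0.99], [-0.05, 0.45, 0.0, 0.0, 0.0, 0.99], [-0.01, 0.45, 0.0, 0.0, 0.0, 0.99], [0.02, 0.45, 0.0, 0.0, 0.0, 0.99], [0.06, 0.45, 0.0, 0.0, 0.0, 0.99], [0.1, 0.44, 0.0, 0.0, 0.0, 0.99], [0.14, 0.43, 0.0, 0.0, 0.0, 0.99], [0.18, 0.42, 0.0, 0.0, 0.0, 0.99], [0.21, 0.4, 0.0, 0.0, 0.0, 0.99], [0.24, 0.38, 0.0, 0.0, 0.0, 0.99]]
[[0.28, 0.36, 0.0, 0.0, 0.0, 0.99], [0.31, 0.33, 0.0, 0.0, 0.0, 0.99], [0.33, 0.3, 0.0, 0.0, 0.0, 0.99], [0.36, 0.27, 0.0, 0.0, 0.0, 0.99], [0.38, 0.24, 0.0, 0.0, 0.0, 0.99], [0.4, 0.21, 0.0, 0.0, 0.0, 0.99], [0.42, 0.17, 0.0, 0.0, 0.0, 0.99], [0.43, 0.14, 0.0, 0.0, 0.0, 0.99]]
```

Emit:
servo_tool(motion=[[[-0.17,0.42,0,0,0,1],[-0.13,0.43,0,0,0,1],[-0.09,0.44,0,0,0,1],[-0.05,0.45,0,0,0,1],[0,0.45,0,0,0,1],[0.02,0.45,0,0,0,1],[0.06,0.45,0,0,0,1],[0.1,0.44,0,0,0,1],[0.14,0.43,0,0,0,1],[0.18,0.42,0,0,0,1],[0.21,0.4,0,0,0,1],[0.24,0.38,0,0,0,1]]], jaw=0)

```text
clock: 1.35
position: [0.3752, 0.4369, 0.4]
ee_rot: [0.993, 0.119, -0.003, 0.003]
ft_force: [0.0, -0.1, 0.2]
grip_width: 0.997
```

Emit:
servo_tool(motion=[[[0.28,0.36,0,0,0,1],[0.31,0.33,0,0,0,1],[0.33,0.3,0,0,0,1],[0.36,0.27,0,0,0,1],[0.38,0.24,0,0,0,1],[0.4,0.21,0,0,0,1],[0.42,0.17,0,0,0,1],[0.43,0.14,0,0,0,1],[0,0,0,0,0,0]]])

```text
clock: 2.25
position: [0.5218, 0.314, 0.3979]
ee_rot: [0.969, -0.245, -0.002, 0.006]
ft_force: [-0.1, 0.6, 0.3]
grip_width: 1.002
```

Run:
```python
from h import *
st(); grab('wrist','w1.png')
```

```text
t 2.25 p [0.5218 0.314  0.3979] jawhead -28.42 Z [-0.0069 -0.0108 -0.9999] grasp [0.5208 0.3123 0.2429] F [-0.1  0.6  0.3] w 1.002 q [-0.94  0.31  0.41  1.53 -0.12  1.33 -1.02]
```

View pics/w1.png

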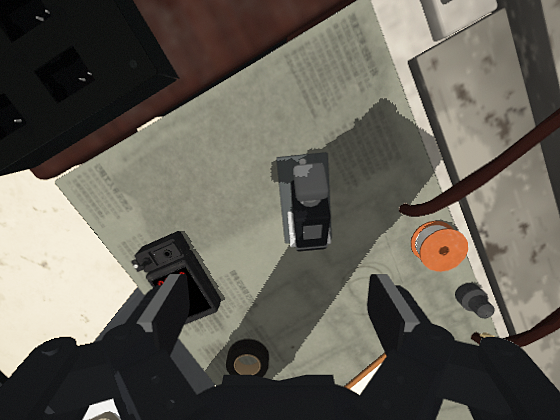

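Run:
```python
import cv2
a=cv2.imread('pics/w1.png')[140:265,255:355]
g=cv2.convertScaleAbs(a,alpha=1.6,beta=15)
cv2.imwrite('pics/z3.png',cv2.resize(g,None,fx=4.8,fy=4.8,interpolation=cv2.INTER_CUBIC))
```

```text
(no output)
```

View pics/z3.png

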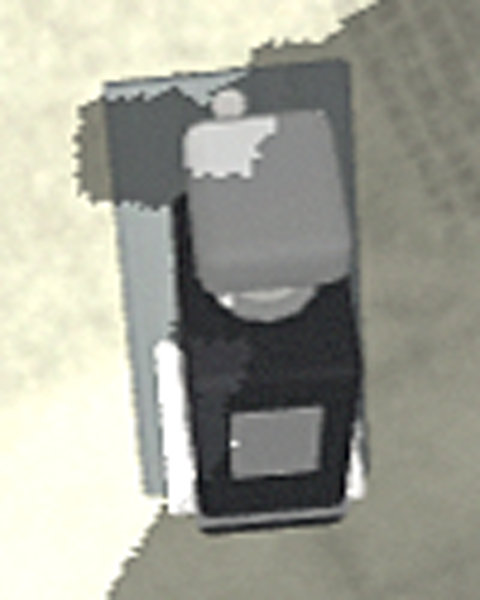

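```bash
cat >> h.py <<'E'
def sframe(x,tilt=50):
    t=np.radians(tilt);xr=np.array([np.cos(x[2]),np.sin(x[2]),0]);k=np.array([0,0,1.])
    zs=np.sin(t)*xr+np.cos(t)*k; xs=np.cos(t)*xr-np.sin(t)*k; ys=np.cross(zs,xs)
    return np.array([x[0],x[1],x[3]]),np.c_[xs,ys,zs]
E
python3 - <<'E'
from h import *
from scipy.optimize import least_squares
np.set_printoptions(precision=4,suppress=True)
w=load('w1');a=load('scene0')
f=lambda P,o,s:np.array([[x/s-0.5+.5/s+o[0],y/s-.5+.5/s+o[1]] for x,y in P])
uw=f([(190,378),(360,372),(268,187)],(255,140),4.8)
# left in wrist image: decide sign of y by trying both
# scene: case -x face upper-left, upper-right
us=f([(133,146),(213,127)],(205,150),6)
for s in(1,-1):
    mw=np.array([[-24,s*17,72],[-24,-s*17,72],[0,0,104]])/1e3
    ms=np.array([[-24,s*17,72],[-24,-s*17,72]])/1e3
    def r(x,full=False):
        o,M=sframe(x); e=np.r_[(proj(w,o+mw@M.T)-uw).ravel(),(proj(a,o+ms@M.T)-us).ravel()]
        return e
    q=least_squares(r,[.524,.246,np.radians(66.5),.03]);print(s,q.x,np.degrees(q.x[2]),q.cost);print(r(q.x).reshape(-1,2))
F=plane(w,f([(105,82),(345,62),(148,494)],(255,140),4.8),.005);print('foot',F)
print('box corner..')
E
```

```text
1 [0.5245 0.2473 1.1434 0.0302] 65.51356177984925 5.911029129275495
[[-0.5689  1.4903]
 [ 0.7968  0.3632]
 [ 0.2917 -1.8191]
 [-1.655   1.3421]
 [ 0.7311 -0.2044]]
-1 [0.5294 0.2426 1.25   0.0204] 71.61747984095358 1510.402054997821
[[ 36.7374  -3.8844]
 [-33.9048   3.202 ]
 [ -2.9919  -1.0935]
 [ 15.4832   0.2897]
 [-12.738    9.1693]]
foot [[0.5325 0.3374 0.005 ]
 [0.5851 0.3142 0.005 ]
 [0.4908 0.2371 0.005 ]]
box corner..
```

Run:
```python
from h import *
M=toolR(-24,20,0);g=np.array([.5426,.2876,.0675]);p=g-.155*M[:,2]
print(p); rows(p-.08*M[:,2],M)
```

```text
[0.56416238 0.3360299  0.21315236]
n 4 dist 0.13048947860102655
[[0.13, -0.34, 0.54, -0.96, 0.04, -0.21], [0.14, -0.38, 0.51, -0.96, 0.04, -0.21], [0.14, -0.42, 0.48, -0.96, 0.04, -0.21], [0.15, -0.45, 0.44, -0.96, 0.04, -0.21]]
```

Emit:
servo_tool(motion=[[[0.13,-0.34,0.54,-0.96,0.04,-0.21],[0.14,-0.38,0.51,-0.96,0.04,-0.21],[0.14,-0.42,0.48,-0.96,0.04,-0.21],[0.15,-0.45,0.44,-0.96,0.04,-0.21],[0,0,0,0,0,0]]])

```text
clock: 2.8
position: [0.5733, 0.3674, 0.2847]
ee_rot: [0.964, -0.196, -0.039, 0.173]
ft_force: [-1.5, 0.5, -1.4]
grip_width: 1.004
```

Run:
```python
from h import *
st()
M=toolR(-24,20,0);g=np.array([.5426,.2876,.0675]);p=g-.155*M[:,2]
rows(p-.06*M[:,2],M)
```

```text
t 2.8 p [0.5733 0.3674 0.2847] jawhead -23.11 Z [-0.1436 -0.3184 -0.937 ] grasp [0.551  0.3181 0.1394] F [-1.5  0.5 -1.4] w 1.004 q [-0.93  0.68  0.4   1.3  -0.05  1.51 -0.97]
n 1 dist 0.019744666949837012
[[0.09, 0.12, 0.37, 0.09, 0.02, 0.2]]
```

Emit:
servo_tool(motion=[[[0.09,0.12,0.3,0.09,0.02,0.2],[0,0,0,0,0,0]]])

```text
clock: 3.0
position: [0.5719, 0.3573, 0.2719]
ee_rot: [0.964, -0.203, -0.036, 0.169]
ft_force: [0.1, -1.2, -0.4]
grip_width: 1.0
```

Run:
```python
from h import *
st(); c=grab('wrist','w2.png')
q,M=sframe([.5245,.247,np.radians(66),.0302])
P=np.array([[-24,17,72],[-24,-17,72],[24,17,72],[24,-17,72],[-24,17,0],[-24,-17,0],[0,0,104]])/1e3
i=cv2.imread('pics/w2.png')
for u in proj(c,q+P@M.T): cv2.circle(i,tuple(int(round(v)) for v in u),3,(0,0,255),1)
cv2.imwrite('pics/w2m.png',i)
M=toolR(-24,20,0);g=np.array([.5426,.2876,.0675]);p=g-.155*M[:,2]
rows(p,M)
```

```text
t 3.0 p [0.5719 0.3573 0.2719] jawhead -23.82 Z [-0.1387 -0.3114 -0.9401] grasp [0.5504 0.309  0.1262] F [ 0.1 -1.2 -0.4] w 1.0 q [-0.93  0.67  0.4   1.34 -0.06  1.47 -0.97]
n 2 dist 0.06506507200516824
[[0.02, 0.02, 0.65, -0.02, 0.0, 0.03], [0.02, 0.02, 0.65, -0.02, 0.0, 0.03]]
```

View pics/w2m.png

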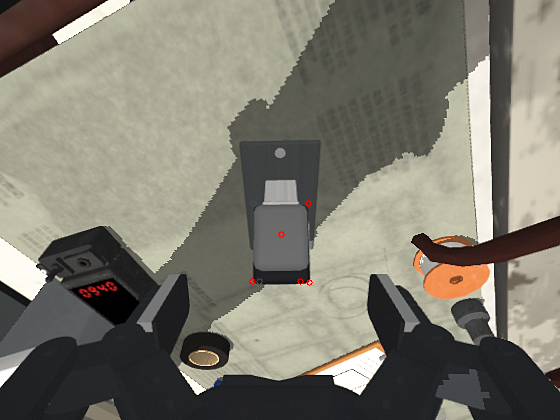

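Emit:
servo_tool(motion=[[[0.02,0.02,0.45,0,0,0],[0.02,0.02,0.45,0,0,0],[0,0,0.4,0,0,0],[0,0,0,0,0,0]]])

```text
clock: 3.45
position: [0.5637, 0.3391, 0.2212]
ee_rot: [0.966, -0.2, -0.033, 0.161]
ft_force: [0.0, -0.7, -1.0]
grip_width: 0.997
```

Run:
```python
from h import *
st(); c=grab('wrist','w3.png')
M=toolR(-24,20,0);g=np.array([.5426,.2876,.0675]);p=g-.155*M[:,2]
rows(p,M)
```

```text
t 3.45 p [0.5637 0.3391 0.2212] jawhead -23.44 Z [-0.1273 -0.2973 -0.9463] grasp [0.5439 0.2931 0.0746] F [ 0.  -0.7 -1. ] w 0.997 q [-0.92  0.68  0.39  1.44 -0.06  1.34 -0.96]
n 1 dist 0.010586632703364235
[[0.03, 0.0, 0.21, -0.25, -0.07, 0.1]]
```

View pics/w3.png

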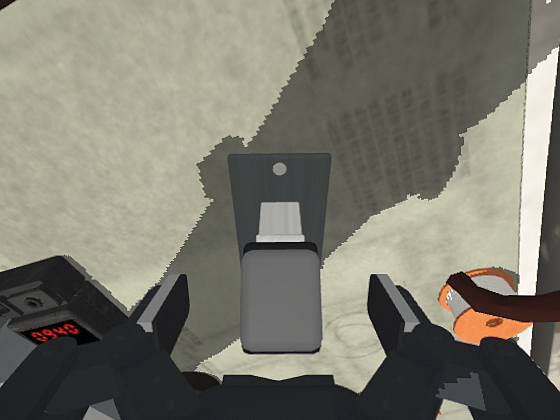

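Emit:
servo_tool(motion=[[[0.03,0,0.21,-0.25,-0.07,0.1],[0,0,0,0,0,0]]])

```text
clock: 3.7
position: [0.5649, 0.3375, 0.2164]
ee_rot: [0.964, -0.205, -0.035, 0.168]
ft_force: [0.4, -0.8, -0.6]
grip_width: 1.0
```

Emit:
servo_tool(motion=[[[0,0,0,0,0,0],[0,0,0,0,0,0],[0,0,0,0,0,0],[0,0,0,0,0,0],[0,0,0,0,0,0],[0,0,0,0,0,0],[0,0,0,0,0,0],[0,0,0,0,0,0]]], jaw=255, force=60)

```text
clock: 4.5
position: [0.5656, 0.3386, 0.2187]
ee_rot: [0.964, -0.204, -0.034, 0.167]
ft_force: [-0.2, 0.4, 1.0]
grip_width: 0.388
```

Run:
```python
from h import *
st(); c=grab('wrist','w4.png')
```

```text
t 4.5 p [0.5656 0.3386 0.2187] jawhead -23.92 Z [-0.1341 -0.3079 -0.9419] grasp [0.5448 0.2909 0.0727] F [-0.2  0.4  1. ] w 0.388 q [-0.92  0.69  0.39  1.43 -0.06  1.35 -0.97]
```

View pics/w4.png

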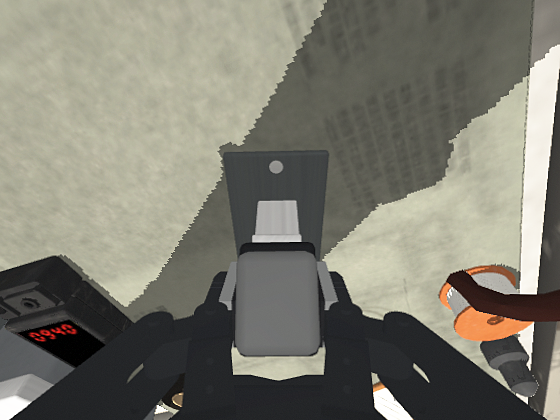

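Run:
```python
from h import *
o=status.get_obs();rows(np.array(o['position'])+[0,0,.1],R.from_quat(o['ee_rot']).as_matrix(),n=5)
```

```text
n 5 dist 0.10000000000000003
[[0.0, 0.13, -0.38, 0.0, 0.0, 0.0], [0.0, 0.13, -0.38, 0.0, 0.0, 0.0], [0.0, 0.13, -0.38, 0.0, 0.0, 0.0], [0.0, 0.13, -0.38, 0.0, 0.0, 0.0], [0.0, 0.13, -0.38, 0.0, 0.0, 0.0]]
```

Emit:
servo_tool(motion=[[[0,0.13,-0.38,0,0,0],[0,0.13,-0.38,0,0,0],[0,0.13,-0.38,0,0,0],[0,0.13,-0.38,0,0,0],[0,0.13,-0.38,0,0,0],[0,0,0,0,0,0]]])

```text
clock: 5.15
position: [0.5651, 0.3398, 0.3193]
ee_rot: [0.964, -0.204, -0.036, 0.168]
ft_force: [0.1, 0.6, -2.7]
grip_width: 0.39
```

Run:
```python
from h import *
st()
for n in('side','scene'):grab(n,n+'1.png')
a=cv2.imread('pics/scene1.png')[110:230,180:310];b=cv2.imread('pics/side1.png')[210:330,220:350]
cv2.imwrite('pics/z4.png',cv2.resize(np.hstack([a,b]),None,fx=3,fy=3,interpolation=cv2.INTER_CUBIC))
```

```text
t 5.15 p [0.5651 0.3398 0.3193] jawhead -23.94 Z [-0.138  -0.3098 -0.9407] grasp [0.5437 0.2918 0.1734] F [ 0.1  0.6 -2.7] w 0.39 q [-0.93  0.6   0.42  1.35 -0.03  1.53 -0.96]
```

View pics/z4.png

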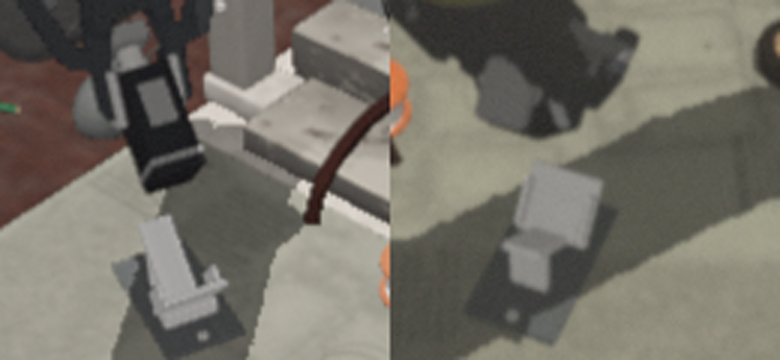

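```bash
cat >> h.py <<'E'
# nominal stamp in tool at grasp: measured at w4
_p=np.array([.5656,.3386,.2187]);_Z=np.array([-.1341,-.3079,-.9419])
_M=toolR(-23.92,np.degrees(np.arccos(.9419)),0)
_q,_S=sframe([.5245,.247,np.radians(66),.0302])
Tc=_M.T@(_q+.036*_S[:,2]-_p); TS=_M.T@_S
E
python3 - <<'E'
from h import *
np.set_printoptions(precision=4,suppress=True)
print(Tc,TS)
M=toolR(-68.8,-30.4,0); print((M@TS))
p=np.array([.50,.115,.096])-M@Tc; print(p, M[:,2])
rows(p,M,n=14)
E
```

```text
[-0.0004  0.013   0.1802] [[ 0.0009 -1.      0.0011]
 [-0.8628 -0.0013 -0.5056]
 [ 0.5056 -0.0005 -0.8628]]
[[ 0.9326 -0.3608 -0.0001]
 [ 0.3608  0.9326 -0.0012]
 [ 0.0005  0.0011  1.    ]]
[0.4256 0.0857 0.258 ] [ 0.4718  0.183  -0.8625]
n 14 dist 0.29513408449301587
[[-0.03, 0.36, 0.22, 0.68, 0.06, 0.66], [-0.01, 0.37, 0.2, 0.68, 0.06, 0.66], [0.01, 0.38, 0.17, 0.68, 0.06, 0.66], [0.03, 0.39, 0.15, 0.68, 0.06, 0.66], [0.05, 0.4, 0.13, 0.68, 0.06, 0.66], [0.07, 0.4, 0.1, 0.68, 0.06, 0.66], [0.1, 0.4, 0.08, 0.68, 0.06, 0.66], [0.12, 0.4, 0.06, 0.68, 0.06, 0.66], [0.14, 0.4, 0.03, 0.68, 0.06, 0.66], [0.16, 0.39, 0.01, 0.68, 0.06, 0.66], [0.19, 0.38, -0.01, 0.68, 0.06, 0.66], [0.21, 0.37, -0.03, 0.68, 0.06, 0.66]]
[[0.23, 0.35, -0.05, 0.68, 0.06, 0.66], [0.25, 0.33, -0.07, 0.68, 0.06, 0.66]]
```

Emit:
servo_tool(motion=[[[-0.03,0.36,0.15,0.68,0.06,0.66],[-0.01,0.37,0.15,0.68,0.06,0.66],[0.01,0.38,0.15,0.68,0.06,0.66],[0.03,0.39,0.15,0.68,0.06,0.66],[0.05,0.4,0.13,0.68,0.06,0.66],[0.07,0.4,0.1,0.68,0.06,0.66],[0.1,0.4,0.08,0.68,0.06,0.66],[0.12,0.4,0.06,0.68,0.06,0.66],[0.14,0.4,0.03,0.68,0.06,0.66],[0.16,0.39,0.01,0.68,0.06,0.66],[0.19,0.38,-0.01,0.68,0.06,0.66],[0.21,0.37,-0.03,0.68,0.06,0.66]]])

```text
clock: 6.45
position: [0.4324, 0.1169, 0.2507]
ee_rot: [0.833, -0.516, 0.122, -0.161]
ft_force: [0.3, -0.3, -2.7]
grip_width: 0.39
```

Emit:
servo_tool(motion=[[[0.23,0.35,-0.05,0.68,0.06,0.66],[0.25,0.33,-0.07,0.68,0.06,0.66],[0,0,0,0,0,0]]])

```text
clock: 6.75
position: [0.4062, 0.0771, 0.2368]
ee_rot: [0.788, -0.559, 0.145, -0.213]
ft_force: [-0.1, -0.3, -2.3]
grip_width: 0.387
```

Run:
```python
from h import *
st()
M=toolR(-68.8,-30.4,0);p=np.array([.50,.115,.096])-M@Tc;rows(p,M)
for n in('side','scene','wrist'):grab(n,n+'2.png')
a=cv2.imread('pics/scene2.png')[150:300,230:380];b=cv2.imread('pics/side2.png')[140:290,200:350]
cv2.imwrite('pics/z5.png',cv2.resize(np.hstack([a,b]),None,fx=2.6,fy=2.6,interpolation=cv2.INTER_CUBIC))
```

```text
t 6.75 p [0.4062 0.0771 0.2368] jawhead -70.57 Z [ 0.4667  0.1733 -0.8673] grasp [0.4785 0.104  0.1023] F [-0.1 -0.3 -2.3] w 0.387 q [-0.86 -0.16  0.56  2.41  0.14  0.35 -1.63]
n 1 dist 0.03005604517893038
[[-0.04, -0.58, -0.16, 0.11, -0.08, -0.36]]
```

View pics/z5.png

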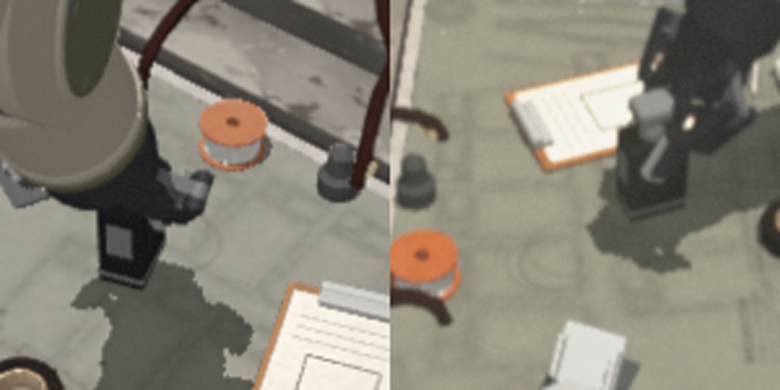

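View pics/wrist2.png

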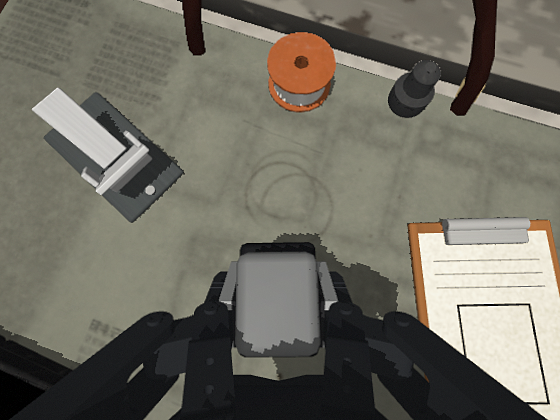

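```bash
cat >> h.py <<'E'
def overlay(names,tag,C,S,crop,s=2.6):
    P=np.array([[sx*24,sy*17,z] for sx in(1,-1) for sy in(1,-1) for z in(-36,36)]+[[0,0,68]])/1e3
    ims=[]
    for n,cr in zip(names,crop):
        f=n+tag; i=cv2.imread('pics/'+f+'.png'); x,y,w,h=cr
        i=cv2.resize(i[y:y+h,x:x+w],None,fx=s,fy=s,interpolation=cv2.INTER_CUBIC)
        for u in proj(load(f),C+P@S.T): cv2.circle(i,tuple(int(round(v)) for v in (u-[x,y]+.5)*s-.5),3,(0,0,255),1)
        ims.append(i)
    cv2.imwrite('pics/ov'+tag+'.png',np.hstack(ims))
E
python3 - <<'E'
from h import *
o,M=st()
C=o['position']+M@Tc; S=M@TS; print(C,S[:,2])
overlay(['scene','side'],'2',C,S,[(230,180,150,120),(240,130,150,120)])
M=toolR(-68.8,-30.4,0);p=np.array([.54,.125,.060])-M@Tc;rows(p,M)
E
```

```text
t 6.9 p [0.4087 0.0795 0.2389] jawhead -70.3 Z [ 0.468   0.1742 -0.8664] grasp [0.4813 0.1065 0.1046] F [-0.6  0.4 -3. ] w 0.386 q [-0.86 -0.15  0.56  2.4   0.14  0.35 -1.63]
[0.48230374 0.10752285 0.07622612] [ 0.0096317  -0.0054026   0.99993902]
n 2 dist 0.0614742281142395
[[0.04, -0.43, 0.44, 0.04, -0.04, -0.15], [0.05, -0.42, 0.44, 0.04, -0.04, -0.15]]
```

View pics/ov2.png

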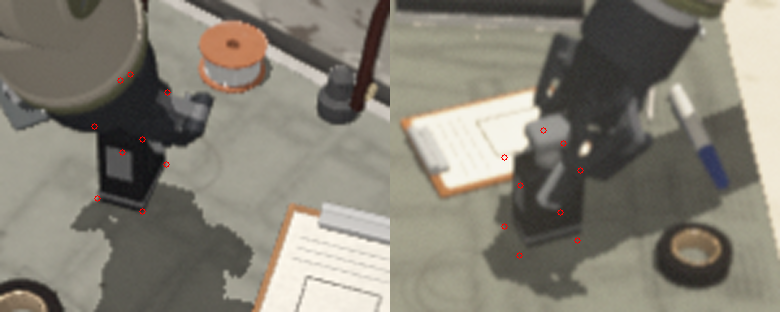

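Emit:
servo_tool(motion=[[[0.04,-0.43,0.44,0.04,-0.04,-0.15],[0.05,-0.42,0.44,0.04,-0.04,-0.15],[0,0,0,0,0,0]]])

```text
clock: 7.2
position: [0.4623, 0.0971, 0.2243]
ee_rot: [0.797, -0.544, 0.147, -0.216]
ft_force: [-0.5, 0.4, -2.9]
grip_width: 0.387
```

Run:
```python
from h import *
for n in('side','scene'):grab(n,n+'3.png')
o,M=st()
C=o['position']+M@Tc; S=M@TS; print(C,S[:,2])
overlay(['scene','side'],'3',C,S,[(250,160,120,120),(220,130,120,120)],3.3)
M=toolR(-68.8,-30.4,0);p=np.array([.54,.125,.046])-M@Tc;rows(p,M)
```

```text
t 7.3 p [0.4604 0.0961 0.2241] jawhead -68.66 Z [ 0.4685  0.1835 -0.8642] grasp [0.533  0.1245 0.0901] F [-0.9 -0.2 -3.1] w 0.386 q [-0.98  0.04  0.72  2.3  -0.27  0.3  -1.24]
[0.53419823 0.12539258 0.06176593] [ 3.20114020e-03 -3.87789714e-04  9.99994801e-01]
n 1 dist 0.016856080950733248
[[0.04, 0.08, 0.32, 0.04, 0.02, 0.02]]
```

View pics/ov3.png

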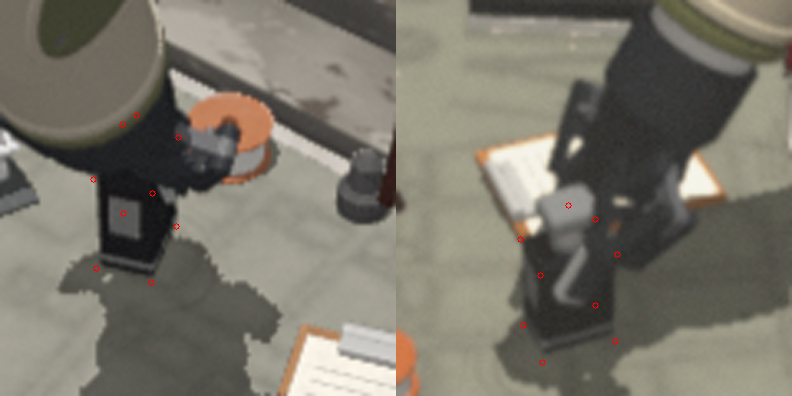

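Emit:
servo_tool(motion=[[[0,0.1,0.17,0,0,0],[0,0.06,0.1,0,0,0],[0,0.02,0.04,0,0,0],[0,0.0,0.0,0,0,0]]])

```text
clock: 7.7
position: [0.4589, 0.097, 0.2058]
ee_rot: [0.799, -0.543, 0.146, -0.215]
ft_force: [0.6, 0.2, -2.0]
grip_width: 0.388
```

Run:
```python
from h import *
for n in('side','scene'):grab(n,n+'4.png')
o,M=st()
C=o['position']+M@Tc; S=M@TS; print(C,S[:,2])
overlay(['scene','side'],'4',C,S,[(250,160,120,120),(220,130,120,120)],3.3)
```

```text
t 7.8 p [0.4592 0.097  0.2062] jawhead -68.44 Z [ 0.4664  0.1846 -0.8651] grasp [0.5315 0.1256 0.0721] F [-0.4 -0.1 -2.9] w 0.387 q [-0.94  0.09  0.68  2.31 -0.42  0.26 -1.09]
[0.53260789 0.12646943 0.04371599] [4.85107595e-03 3.30582131e-04 9.99988179e-01]
```

View pics/ov4.png

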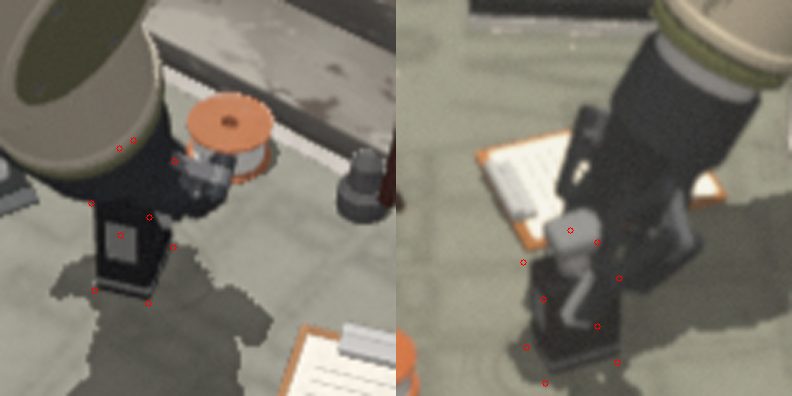

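Emit:
servo_tool(motion=[[[0,0.05,0.09,0,0,0],[0,0,0,0,0,0]]])

```text
clock: 8.0
position: [0.4594, 0.0972, 0.2018]
ee_rot: [0.798, -0.543, 0.146, -0.216]
ft_force: [0.4, -0.3, -3.3]
grip_width: 0.388
```

Emit:
servo_tool(motion=[[[0,0.03,0.06,0,0,0],[0,0,0,0,0,0]]])

```text
clock: 8.2
position: [0.4598, 0.0973, 0.1992]
ee_rot: [0.798, -0.543, 0.146, -0.216]
ft_force: [0.2, -0.8, -2.1]
grip_width: 0.389
```

Emit:
servo_tool(motion=[[[0,0.02,0.04,0,0,0],[0,0,0,0,0,0]]])

```text
clock: 8.4
position: [0.4601, 0.0974, 0.1975]
ee_rot: [0.798, -0.543, 0.146, -0.216]
ft_force: [-0.1, 0.2, -2.3]
grip_width: 0.386
```

Emit:
servo_tool(motion=[[[0,0.02,0.04,0,0,0],[0,0,0,0,0,0]]])

```text
clock: 8.6
position: [0.4604, 0.0975, 0.1954]
ee_rot: [0.798, -0.543, 0.146, -0.217]
ft_force: [-0.5, -0.4, -2.6]
grip_width: 0.389
```

Emit:
servo_tool(motion=[[[0,0.02,0.04,0,0,0],[0,0,0,0,0,0]]])

```text
clock: 8.8
position: [0.4622, 0.0976, 0.1951]
ee_rot: [0.797, -0.543, 0.148, -0.219]
ft_force: [0.0, 0.0, -2.1]
grip_width: 0.394
```

Emit:
servo_tool(motion=[[[0,0.02,0.04,0,0,0],[0,0,0,0,0,0]]])

```text
clock: 9.0
position: [0.4636, 0.0978, 0.1946]
ee_rot: [0.796, -0.543, 0.149, -0.221]
ft_force: [0.4, -0.7, -2.9]
grip_width: 0.39
```

Run:
```python
from h import *
for n in('side','scene'):grab(n,n+'5.png')
o,M=st()
C=o['position']+M@Tc; S=M@TS; print(C,S[:,2])
overlay(['scene','side'],'5',C,S,[(250,180,100,100),(220,160,100,100)],4)
```

```text
t 9.1 p [0.4634 0.0978 0.1943] jawhead -68.53 Z [ 0.4763  0.1898 -0.8586] grasp [0.5373 0.1272 0.0612] F [-0.3  0.2  2.1] w 0.389 q [-0.86  0.13  0.61  2.31 -0.58  0.23 -0.94]
[0.53869997 0.1282405  0.03289348] [-0.00625395 -0.00651649  0.99995921]
```

View pics/ov5.png

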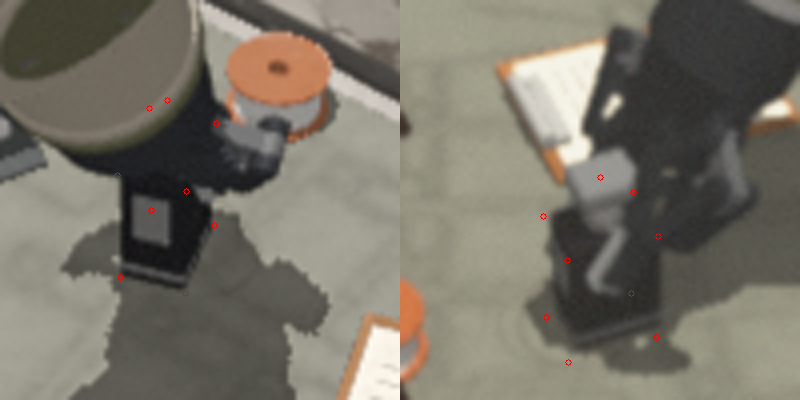

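Run:
```python
from h import *
a=load('scene5');b=load('side5')
for s,d in [((121,273),(657,325)),((121,271),(658,328)),((121,276),(656,320))]:
    print(tri([a,b],[(250+s[0]/4,180+s[1]/4),(220+(d[0]-400)/4,160+d[1]/4)]))
print(plane(a,[(250+121/4,180+273/4),(250+186/4,180+287/4)],0),plane(b,[(220+257/4,160+325/4),(220+172/4,160+343/4)],0))
st()
```

```text
[0.50904594 0.13265146 0.00160743]
[0.50930326 0.13386183 0.00129553]
[0.50844107 0.13069327 0.00234015]
[[0.51031952 0.13358549 0.        ]
 [0.52363781 0.10303536 0.        ]] [[ 5.08843076e-01  1.31250949e-01  0.00000000e+00]
 [ 5.52586556e-01  1.43774561e-01 -1.11022302e-16]]
t 9.1 p [0.4634 0.0978 0.1943] jawhead -68.53 Z [ 0.4763  0.1898 -0.8586] grasp [0.5373 0.1272 0.0612] F [-0.3  0.2  2.1] w 0.389 q [-0.86  0.13  0.61  2.31 -0.58  0.23 -0.94]
```

Emit:
servo_tool(motion=[[[0,0.02,0.04,0,0,0],[0,0,0,0,0,0]]])

```text
clock: 9.3
position: [0.4652, 0.0983, 0.1943]
ee_rot: [0.796, -0.543, 0.15, -0.223]
ft_force: [-0.7, -0.4, -2.4]
grip_width: 0.387
```

Run:
```python
from h import *
st()
```

```text
t 9.3 p [0.4652 0.0983 0.1943] jawhead -68.55 Z [ 0.4805  0.1924 -0.8556] grasp [0.5397 0.1281 0.0617] F [-0.7 -0.4 -2.4] w 0.387 q [-0.85  0.13  0.59  2.3  -0.61  0.22 -0.92]
```

Run:
```python
from h import *
M=toolR(-68.8,-30.4,0);rows(np.array([.595,.09,.054])-M@Tc,M,n=3)
o=status.get_obs();print(R.from_quat(o['ee_rot']).as_matrix().T@[0,0,.015]/.05)
```

```text
n 3 dist 0.07037628577712404
[[0.37, -0.29, 0.01, -0.05, 0.02, 0.01], [0.37, -0.29, 0.0, -0.05, 0.02, 0.01], [0.37, -0.29, 0.0, -0.05, 0.02, 0.01]]
[-0.00115828 -0.15528133 -0.2566834 ]
```

Emit:
servo_tool(motion=[[[0,-0.16,-0.26,0,0,0],[0.37,-0.22,0.05,-0.05,0.02,0.01],[0.37,-0.22,0.05,-0.05,0.02,0.01],[0.37,-0.22,0.05,-0.05,0.02,0.01],[0,0,0,0,0,0]]])

```text
clock: 9.8
position: [0.5152, 0.0606, 0.2186]
ee_rot: [0.799, -0.543, 0.146, -0.215]
ft_force: [-0.2, 0.2, -2.7]
grip_width: 0.392
```

Run:
```python
from h import *
o,M=st();print(o['position']+M@Tc,(M@TS)[:,2])
M=toolR(-68.8,-30.4,0);rows(np.array([.595,.09,.050])-M@Tc,M)
```

```text
t 9.8 p [0.5152 0.0606 0.2186] jawhead -68.37 Z [ 0.4662  0.185  -0.8651] grasp [0.5875 0.0893 0.0845] F [-0.2  0.2 -2.7] w 0.392 q [-0.75  0.19  0.63  2.18 -0.66  0.36 -0.79]
[0.5886008  0.09017723 0.05618091] [4.80714638e-03 5.60589533e-04 9.99988288e-01]
n 1 dist 0.008514119696806878
[[0.04, -0.02, 0.16, 0.06, 0.05, 0.07]]
```

Better configuration. Lower by ~12 mm, then fine steps.

Emit:
servo_tool(motion=[[[0.02,0.06,0.1,0,0,0],[0,0.06,0.1,0,0,0],[0,0.04,0.06,0,0,0],[0,0,0,0,0,0]]])

```text
clock: 10.2
position: [0.5134, 0.0599, 0.2005]
ee_rot: [0.799, -0.543, 0.144, -0.213]
ft_force: [-0.3, -0.9, -3.0]
grip_width: 0.392
```

Run:
```python
from h import *
for n in('side','scene'):grab(n,n+'6.png')
o,M=st()
C=o['position']+M@Tc; S=M@TS; print(C,S[:,2])
overlay(['scene','side'],'6',C,S,[(270,190,100,100),(200,150,100,100)],4)
```

```text
t 10.3 p [0.5137 0.0599 0.2011] jawhead -68.35 Z [ 0.4629  0.184  -0.8671] grasp [0.5855 0.0884 0.0667] F [-0.5 -0.2 -2.4] w 0.393 q [-0.7   0.22  0.58  2.19 -0.75  0.33 -0.7 ]
[0.58648399 0.08926261 0.03834942] [0.00856771 0.00198377 0.99996133]
```

View pics/ov6.png

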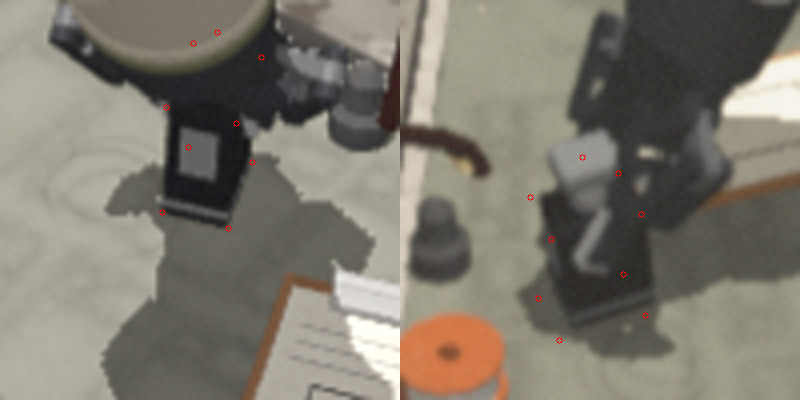

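Emit:
servo_tool(motion=[[[0,0.03,0.05,0,0,0],[0,0.02,0.03,0,0,0]]])

```text
clock: 10.5
position: [0.5136, 0.0602, 0.1967]
ee_rot: [0.799, -0.542, 0.145, -0.214]
ft_force: [0.3, -0.9, -2.8]
grip_width: 0.39
```

Emit:
servo_tool(motion=[[[0,0.03,0.05,0,0,0],[0,0,0,0,0,0]]])

```text
clock: 10.7
position: [0.5151, 0.0603, 0.1962]
ee_rot: [0.799, -0.542, 0.146, -0.216]
ft_force: [0.8, 0.5, -3.1]
grip_width: 0.384
```

Emit:
servo_tool(motion=[[[0,0.02,0.04,0,0,0],[0,0,0,0,0,0]]])

```text
clock: 10.9
position: [0.5163, 0.0604, 0.1955]
ee_rot: [0.798, -0.542, 0.147, -0.218]
ft_force: [-1.9, 0.4, -2.8]
grip_width: 0.392
```

Run:
```python
from h import *
o,M=st()
C=o['position']+M@Tc; S=M@TS; print(C,S[:,2])
```

```text
t 10.9 p [0.5163 0.0604 0.1955] jawhead -68.38 Z [ 0.4715  0.1883 -0.8616] grasp [0.5894 0.0896 0.0619] F [-1.9  0.4 -2.8] w 0.392 q [-0.67  0.24  0.54  2.19 -0.81  0.31 -0.65]
[0.59065726 0.09059425 0.03360392] [-0.00123337 -0.00329307  0.99999382]
```

Run:
```python
from h import *
for n in('side','scene'):grab(n,n+'7.png')
o,M=st()
C=o['position']+M@Tc; S=M@TS; print(C,S[:,2])
overlay(['scene','side'],'7',C+[0,0,.0024],S,[(285,200,66,75),(215,170,66,75)],6)
```

```text
t 11.0 p [0.5162 0.0604 0.1953] jawhead -68.38 Z [ 0.471   0.1879 -0.8619] grasp [0.5892 0.0896 0.0617] F [0.4 1.3 0.6] w 0.387 q [-0.67  0.24  0.54  2.19 -0.81  0.31 -0.65]
[0.59044738 0.09052778 0.03333086] [-7.31359888e-04 -2.84681293e-03  9.99995680e-01]
```

View pics/ov7.png

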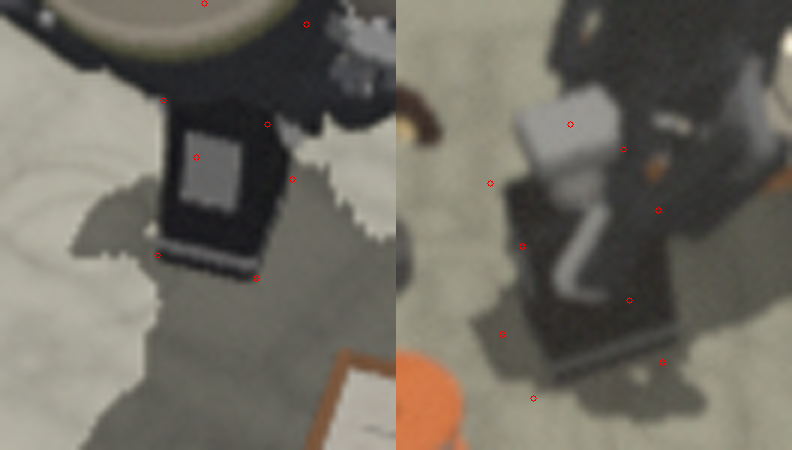

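Emit:
servo_tool(motion=[[[0,0,0,0,0,0],[0,0,0,0,0,0],[0,0,0,0,0,0],[0,0,0,0,0,0],[0,0,0,0,0,0],[0,0,0,0,0,0],[0,0,0,0,0,0]]], jaw=0)

```text
clock: 11.7
position: [0.5163, 0.0606, 0.195]
ee_rot: [0.798, -0.542, 0.147, -0.218]
ft_force: [-0.1, 1.1, -0.9]
grip_width: 1.0
```

Run:
```python
from h import *
st();grab('wrist','w8.png')
```

```text
t 11.7 p [0.5163 0.0606 0.195 ] jawhead -68.37 Z [ 0.4711  0.1875 -0.8619] grasp [0.5893 0.0897 0.0614] F [-0.1  1.1 -0.9] w 1.0 q [-0.67  0.24  0.54  2.19 -0.81  0.31 -0.65]
```

View pics/w8.png

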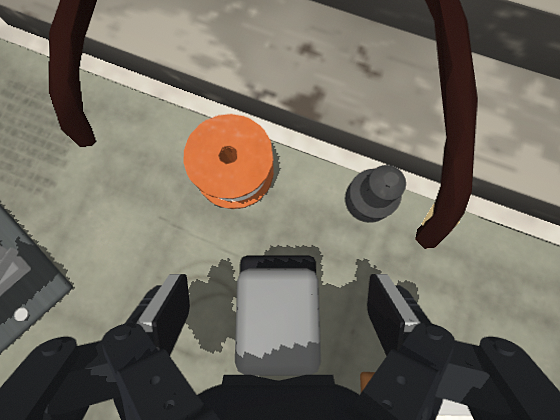

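Released, standing. Retreat along the tool axis and then come to vertical above.

Emit:
servo_tool(motion=[[[0,0,-0.4,0,0,0],[0,0,-0.6,0,0,0],[0,0,-0.8,0,0,0],[0,0,-0.7,0,0,0],[0,0,0,0,0,0]]])

```text
clock: 12.25
position: [0.4633, 0.04, 0.2929]
ee_rot: [0.799, -0.541, 0.146, -0.217]
ft_force: [0.5, 0.8, 0.3]
grip_width: 0.997
```

Run:
```python
from h import *
st()
for n in('side','scene','wrist'):grab(n,n+'9.png')
a=cv2.imread('pics/scene9.png')[170:290,270:370];b=cv2.imread('pics/side9.png')[140:260,200:300];
w=cv2.resize(cv2.imread('pics/wrist9.png'),None,fx=.4,fy=.4)
i=cv2.resize(np.hstack([a,b]),None,fx=4,fy=4,interpolation=cv2.INTER_CUBIC);cv2.imwrite('pics/z9.png',i)
rows(np.array([.56,.08,.32]),toolR(-68.8,0,0))
```

```text
t 12.25 p [0.4633 0.04   0.2929] jawhead -68.22 Z [ 0.4691  0.1888 -0.8627] grasp [0.536  0.0692 0.1592] F [0.5 0.8 0.3] w 0.997 q [-0.9  -0.15  0.73  2.24 -0.04  0.49 -1.31]
n 7 dist 0.10873580895732458
[[0.0, -0.3, 0.07, -0.86, 0.01, 0.02], [0.0, -0.31, 0.05, -0.86, 0.01, 0.02], [0.0, -0.31, 0.03, -0.86, 0.01, 0.02], [0.0, -0.31, 0.0, -0.86, 0.01, 0.02], [0.0, -0.31, -0.02, -0.86, 0.01, 0.02], [0.0, -0.31, -0.04, -0.86, 0.01, 0.02], [0.0, -0.3, -0.07, -0.86, 0.01, 0.02]]
```

View pics/z9.png

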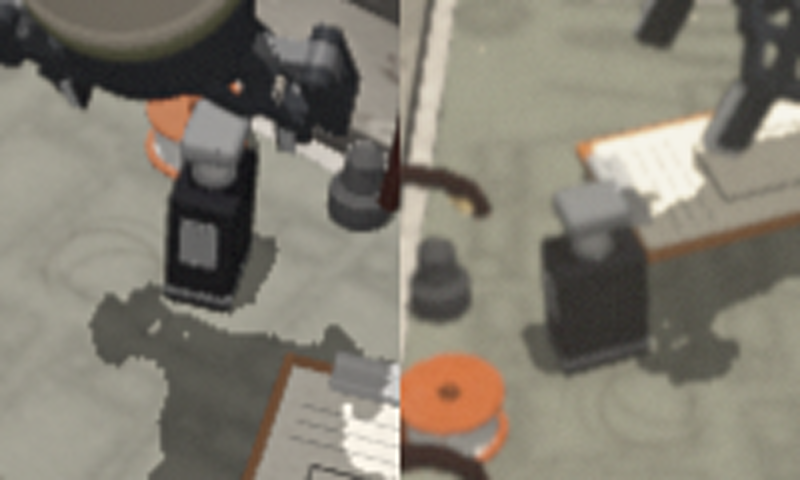

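Emit:
servo_tool(motion=[[[0,-0.3,0.02,-0.86,0.01,0.02],[0,-0.31,0,-0.86,0.01,0.02],[0,-0.31,0,-0.86,0.01,0.02],[0,-0.31,0,-0.86,0.01,0.02],[0,-0.31,-0.02,-0.86,0.01,0.02],[0,-0.31,-0.04,-0.86,0.01,0.02],[0,-0.3,-0.07,-0.86,0.01,0.02],[0,0,0,0,0,0]]])

```text
clock: 13.2
position: [0.5612, 0.0844, 0.3111]
ee_rot: [0.826, -0.564, -0.014, 0.016]
ft_force: [-0.1, 0.4, -0.1]
grip_width: 1.001
```

Run:
```python
from h import *
np.set_printoptions(precision=4,suppress=True)
st();grab('wrist','w10.png')
a=load('scene9');b=load('side9')
print(plane(a,[(270+165/4,170+298/4),(270+231/4,170+310/4)],0),plane(b,[(200+163/4,140+368/4),(200+250/4,140+350/4)],0))
```

```text
t 13.2 p [0.5612 0.0844 0.3111] jawhead -68.68 Z [-0.0404 -0.011  -0.9991] grasp [0.555  0.0827 0.1563] F [-0.1  0.4 -0.1] w 1.001 q [-0.85  0.35  0.75  1.75 -0.25  1.18 -1.22]
[[0.5572 0.0926 0.    ]
 [0.5716 0.0626 0.    ]] [[0.5999 0.1041 0.    ]
 [0.5544 0.0908 0.    ]]
```

View pics/w10.png

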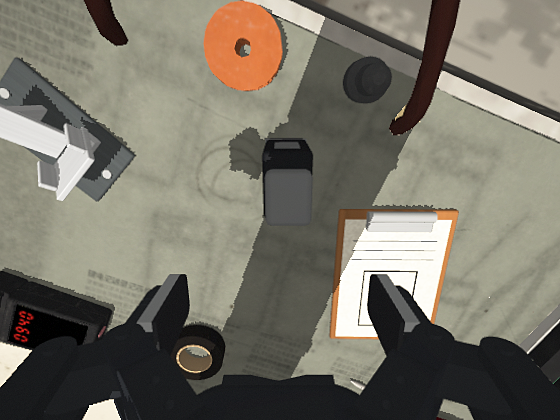

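Run:
```python
from h import *
np.set_printoptions(precision=4,suppress=True)
w=load('w10')
i=cv2.imread('pics/w10.png')
cv2.imwrite('pics/z10.png',np.hstack([cv2.resize(cv2.convertScaleAbs(i[125:235,250:330],alpha=1.5,beta=10),None,fx=5,fy=5,interpolation=cv2.INTER_CUBIC),cv2.resize(i[240:350,335:415],None,fx=5,fy=5,interpolation=cv2.INTER_CUBIC)]))
```

```text
(no output)
```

View pics/z10.png

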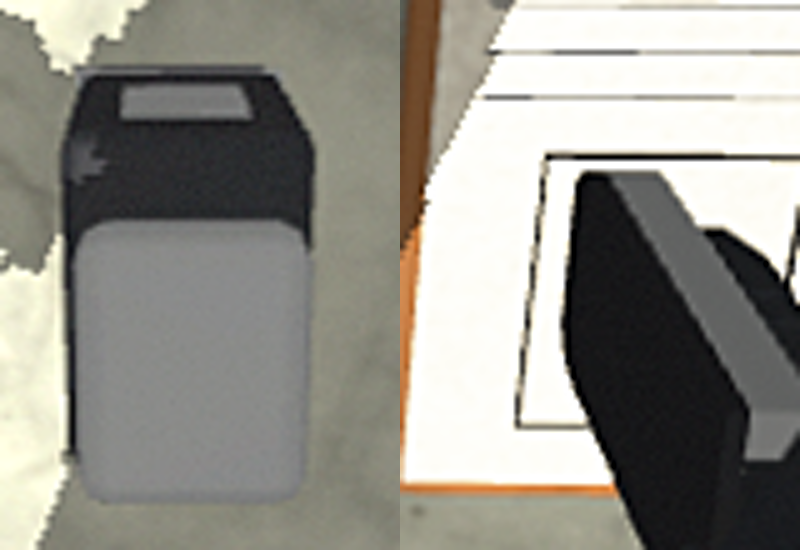

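Run:
```python
from h import *
np.set_printoptions(precision=4,suppress=True)
w=load('w10')
f=lambda P:[((x+.5)/5-.5+250,(y+.5)/5-.5+125) for x,y in P]
print('head c',plane(w,f([(193.5,366)]),.104))
T=plane(w,f([(66,148),(314,148)]),.072);B=plane(w,f([(77,68),(270,68)]),0)
for q in(T,B):
    d=q[1]-q[0];L=np.linalg.norm(d);h=np.arctan2(d[1],d[0])+np.pi/2
    print(q,L,np.degrees(h), q.mean(0)-.024*np.array([np.cos(h),np.sin(h),0]))
```

```text
head c [[0.5858 0.0882 0.104 ]]
[[0.5983 0.1103 0.072 ]
 [0.6101 0.0801 0.072 ]] 0.03246819297695905 21.316750750692716 [0.5819 0.0865 0.072 ]
[[0.599  0.1123 0.    ]
 [0.6112 0.0811 0.    ]] 0.03353310546295623 21.30790694313721 [0.5828 0.088  0.    ]
```

Run:
```python
from h import *
rows(np.array([.585,.087,.295]),toolR(-68.7,0,0))
```

```text
n 1 dist 0.029459131587474992
[[0.12, -0.5, 0.29, 0.46, 0.05, -0.01]]
```

Emit:
servo_tool(motion=[[[0.06,-0.25,0.15,0.23,0.03,0],[0.06,-0.25,0.15,0.23,0.03,0],[0,0,0,0,0,0]]])

```text
clock: 13.55
position: [0.5845, 0.0856, 0.2907]
ee_rot: [0.825, -0.565, 0.001, -0.001]
ft_force: [-1.0, -0.5, 0.1]
grip_width: 1.002
```

Run:
```python
from h import *
st();rows(np.array([.585,.087,.25]),toolR(-68.7,0,0))
```

```text
t 13.55 p [0.5845 0.0856 0.2907] jawhead -68.82 Z [ 1.7e-03  7.0e-04 -1.0e+00] grasp [0.5847 0.0857 0.1357] F [-1.  -0.5  0.1] w 1.002 q [-0.81  0.42  0.73  1.73 -0.31  1.12 -1.18]
n 2 dist 0.04070004432018182
[[-0.01, -0.01, 0.41, -0.01, 0.0, -0.01], [-0.01, -0.01, 0.41, -0.01, 0.0, -0.01]]
```

Emit:
servo_tool(motion=[[[-0.01,-0.01,0.4,0,0,0],[-0.01,-0.01,0.35,0,0,0],[0,0,0,0,0,0]]])

```text
clock: 13.85
position: [0.5827, 0.0853, 0.2513]
ee_rot: [0.824, -0.566, 0.0, -0.002]
ft_force: [-0.9, 0.9, 0.3]
grip_width: 1.003
```

Run:
```python
from h import *
st();rows(np.array([.585,.087,.217]),toolR(-68.7,0,0));grab('wrist','w11.png');grab('side','side11.png')
```

```text
t 13.85 p [0.5827 0.0853 0.2513] jawhead -68.94 Z [ 0.0019  0.0024 -1.    ] grasp [0.583  0.0857 0.0963] F [-0.9  0.9  0.3] w 1.003 q [-0.79  0.46  0.71  1.76 -0.34  1.04 -1.16]
n 1 dist 0.03437859619985871
[[-0.01, -0.05, 0.69, -0.03, 0.02, -0.05]]
```

View pics/w11.png

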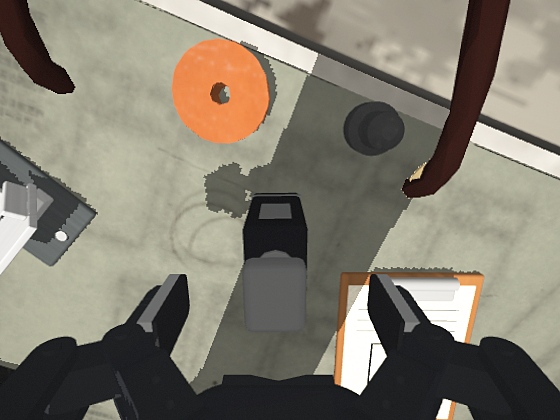

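Emit:
servo_tool(motion=[[[-0.01,-0.02,0.35,0,0,-0.05],[0,-0.02,0.33,0,0,0],[0,0,0,0,0,0]]])

```text
clock: 14.25
position: [0.5858, 0.0866, 0.2196]
ee_rot: [0.826, -0.564, 0.002, -0.004]
ft_force: [-0.6, -0.1, 0.8]
grip_width: 1.0
```

Run:
```python
from h import *
st();grab('wrist','w12.png')
```

```text
t 14.25 p [0.5858 0.0866 0.2196] jawhead -68.69 Z [ 0.0079  0.0051 -1.    ] grasp [0.587  0.0874 0.0646] F [-0.6 -0.1  0.8] w 1.0 q [-0.76  0.51  0.68  1.78 -0.38  0.98 -1.13]
```

View pics/w12.png

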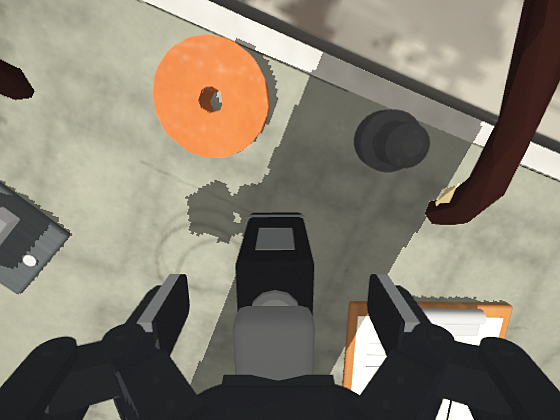

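Emit:
servo_tool(motion=[[[0,0,0.06,0,0,0],[0,0,0,0,0,0],[0,0,0,0,0,0],[0,0,0,0,0,0],[0,0,0,0,0,0],[0,0,0,0,0,0],[0,0,0,0,0,0],[0,0,0,0,0,0]]], jaw=255, force=60)

```text
clock: 15.1
position: [0.5865, 0.0865, 0.2186]
ee_rot: [0.826, -0.564, 0.003, -0.005]
ft_force: [0.1, 0.5, -1.9]
grip_width: 0.387
```

Run:
```python
from h import *
o,M=st(); print(np.array(o['position'])-[.585,.087,0])
```

```text
t 15.1 p [0.5865 0.0865 0.2186] jawhead -68.71 Z [ 0.0102  0.0056 -0.9999] grasp [0.5881 0.0873 0.0636] F [ 0.1  0.5 -1.9] w 0.387 q [-0.76  0.51  0.68  1.78 -0.38  0.98 -1.13]
[ 0.00152394 -0.00052444  0.21857324]
```

Emit:
servo_tool(motion=[[[0,0,-0.3,0,0,0],[0,0,-0.5,0,0,0],[0,0,-0.4,0,0,0],[0,0,0,0,0,0]]])

```text
clock: 15.5
position: [0.5856, 0.0856, 0.2825]
ee_rot: [0.825, -0.565, 0.002, -0.004]
ft_force: [0.4, 0.3, -2.6]
grip_width: 0.387
```

Run:
```python
from h import *
np.set_printoptions(precision=4,suppress=True)
o,M=st(); c=grab('wrist','w13.png');grab('scene','scene13.png');grab('side','side13.png')
rows(np.array([.492,-.0616,.285]),toolR(-68.8,0,0))
```

```text
t 15.5 p [0.5856 0.0856 0.2825] jawhead -68.76 Z [ 0.0089  0.0046 -1.    ] grasp [0.587  0.0863 0.1275] F [ 0.4  0.3 -2.6] w 0.387 q [-0.8   0.43  0.73  1.73 -0.32  1.09 -1.17]
n 5 dist 0.17417040411298634
[[0.42, 0.56, -0.03, -0.01, 0.0, 0.0], [0.42, 0.56, -0.03, -0.01, 0.0, 0.0], [0.42, 0.56, -0.03, -0.01, 0.0, 0.0], [0.42, 0.56, -0.03, -0.01, 0.0, 0.0], [0.42, 0.56, -0.03, -0.01, 0.0, 0.0]]
```

View pics/w13.png

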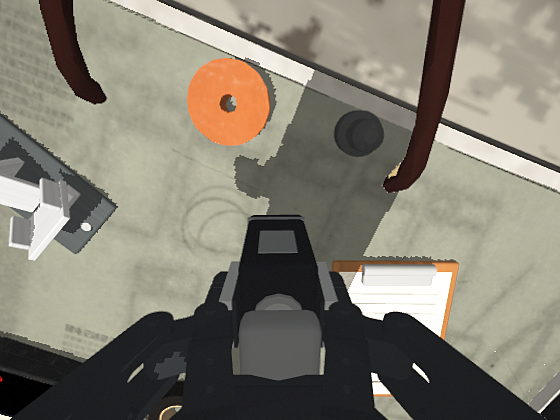

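View pics/scene13.png

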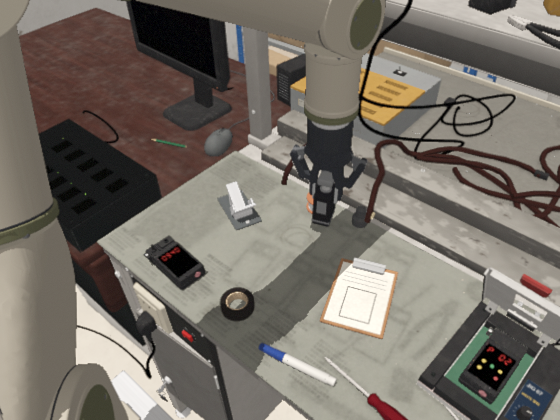

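Emit:
servo_tool(motion=[[[0.42,0.56,0,-0.02,0,0],[0.42,0.56,0,-0.02,0,0],[0.42,0.56,0,-0.02,0,0],[0.42,0.56,0,-0.02,0,0],[0.42,0.56,0,-0.02,0,0],[0,0,0,0,0,0]]])

```text
clock: 16.25
position: [0.4865, -0.0663, 0.272]
ee_rot: [0.826, -0.563, -0.005, 0.005]
ft_force: [-0.3, 0.1, -2.5]
grip_width: 0.39
```

Run:
```python
from h import *
st();rows(np.array([.4935,-.061,.245]),toolR(-68.8,0,0))
```

```text
t 16.25 p [ 0.4865 -0.0663  0.272 ] jawhead -68.53 Z [-0.0137 -0.0025 -0.9999] grasp [ 0.4844 -0.0666  0.117 ] F [-0.3  0.1 -2.5] w 0.39 q [-0.71  0.21  0.84  1.99 -0.18  1.03 -0.99]
n 1 dist 0.028365821226358886
[[-0.05, -0.18, 0.54, 0.16, 0.03, 0.06]]
```

Emit:
servo_tool(motion=[[[-0.03,-0.09,0.3,0.08,0.02,0.03],[-0.03,-0.09,0.22,0.08,0.02,0.03],[0,0,0,0,0,0]]])

```text
clock: 16.55
position: [0.4926, -0.0603, 0.2433]
ee_rot: [0.824, -0.566, -0.001, 0.0]
ft_force: [-0.3, -0.0, -2.7]
grip_width: 0.387
```

Run:
```python
from h import *
for n in('scene','side','wrist'):grab(n,n+'14.png')
o,M=st();rows(np.array([.4935,-.061,.245]),toolR(-68.8,0,0))
a=np.radians(21.2);S=np.array([[np.cos(a),-np.sin(a),0],[np.sin(a),np.cos(a),0],[0,0,1]])
C=o['position']+M[:,2]*(.2186-.036)-S[:,0]*.002
print(C)
overlay(['scene','side'],'14',C,S,[(310,220,100,115),(230,110,100,115)],4)
```

```text
t 16.7 p [ 0.493  -0.061   0.2448] jawhead -68.97 Z [ 4.e-04 -0.e+00 -1.e+00] grasp [ 0.493  -0.061   0.0898] F [ 0.1 -0.1 -2.1] w 0.389 q [-0.69  0.27  0.82  2.01 -0.24  0.96 -0.96]
n 1 dist 0.0005700068747400692
[[0.0, -0.01, 0.0, 0.0, 0.0, -0.03]]
[ 0.49115006 -0.06171039  0.06224891]
```

View pics/ov14.png

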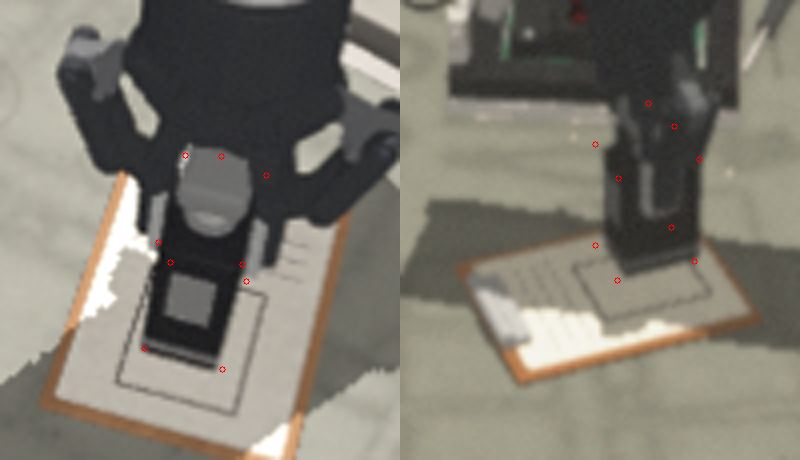

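View pics/wrist14.png

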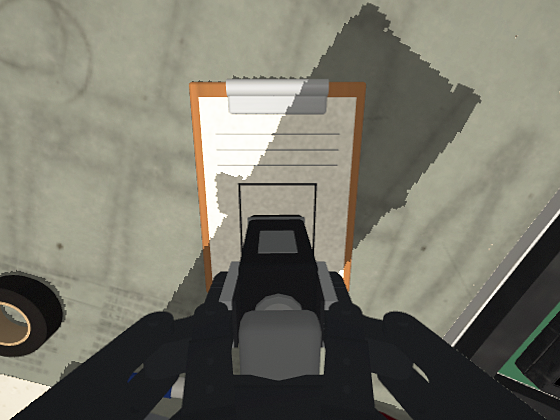

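Emit:
servo_tool(motion=[[[0,-0.01,0.15,0,0,-0.03],[0,0,0.13,0,0,0],[0,0,0,0,0,0]]])

```text
clock: 17.0
position: [0.494, -0.0604, 0.2305]
ee_rot: [0.825, -0.565, 0.001, -0.001]
ft_force: [0.6, 0.8, -3.7]
grip_width: 0.388
```

Run:
```python
from h import *
for n in('scene','side','wrist'):grab(n,n+'15.png')
o,M=st();rows(np.array([.4935,-.061,.2265]),toolR(-68.8,0,0))
i=cv2.imread('pics/wrist15.png')[150:350,180:380];j=cv2.imread('pics/scene15.png')[230:340,300:410]
cv2.imwrite('pics/z15.png',np.hstack([cv2.resize(cv2.convertScaleAbs(i,alpha=1.4),(400,400)),cv2.resize(j,(400,400),interpolation=cv2.INTER_CUBIC)]))
```

```text
t 17.15 p [ 0.4943 -0.0606  0.2313] jawhead -68.77 Z [ 2.7e-03  3.0e-04 -1.0e+00] grasp [ 0.4947 -0.0605  0.0763] F [-0.   0.1 -2.4] w 0.388 q [-0.68  0.3   0.8   2.02 -0.26  0.93 -0.94]
n 1 dist 0.004902415586509954
[[0.0, 0.02, 0.1, -0.03, -0.01, 0.01]]
```

View pics/z15.png

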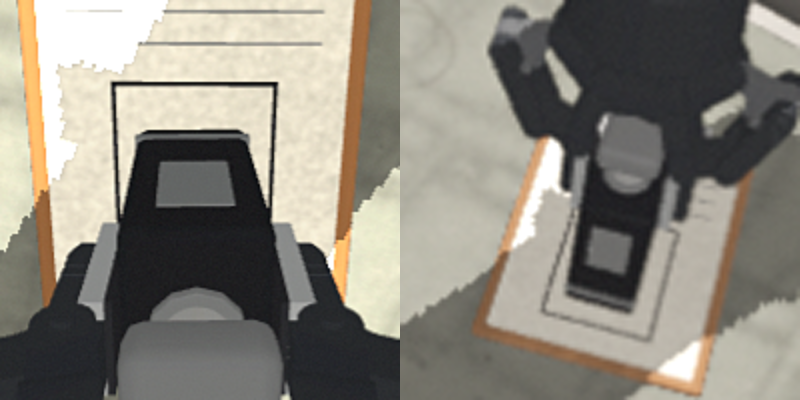

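Run:
```python
from h import *
np.set_printoptions(precision=4,suppress=True)
a=load('scene15');w=load('wrist15');b=np.array([.492,-.0616,0]);t=np.radians(21.2);X=np.array([np.cos(t),np.sin(t),0]);Y=np.array([-X[1],X[0],0])
L=lambda P:np.c_[(P-b)@X,(P-b)@Y]
for z in (.0107,.0127,.0147):
  print('scene -x edge',L(plane(a,[(300+(166+.5)/3.636-.5,230+297.5/3.636-.5),(300+234.5/3.636-.5,230+312.5/3.636-.5)],z)))
  print('wrist +x edge',L(plane(w,[(180+135.5/2-.5,150+133.5/2-.5),(180+250/2-.5,150+133.5/2-.5)],z)))
print('box wrist',L(plane(w,[(180+113/2,150+83/2),(180+276/2,150+83/2)],.006)))
```

```text
scene -x edge [[-0.0238  0.0167]
 [-0.0219 -0.0157]]
wrist +x edge [[ 0.0195  0.0195]
 [ 0.0195 -0.0172]]
scene -x edge [[-0.0251  0.0166]
 [-0.0233 -0.0158]]
wrist +x edge [[ 0.0202  0.0193]
 [ 0.0202 -0.0171]]
scene -x edge [[-0.0265  0.0164]
 [-0.0247 -0.0159]]
wrist +x edge [[ 0.0209  0.0191]
 [ 0.0209 -0.0169]]
box wrist [[ 0.0347  0.0264]
 [ 0.0347 -0.0259]]
```

Emit:
servo_tool(motion=[[[0,-0.03,0.09,0,0,0],[0,0,0.03,0,0,0],[0,0,0,0,0,0]]])

```text
clock: 17.45
position: [0.496, -0.06, 0.2252]
ee_rot: [0.825, -0.565, 0.001, -0.001]
ft_force: [-0.0, -0.7, -2.6]
grip_width: 0.387
```

Emit:
servo_tool(motion=[[[0,0,0.03,0,0,0],[0,0,0,0,0,0]]])

```text
clock: 17.65
position: [0.4964, -0.0601, 0.2247]
ee_rot: [0.825, -0.565, 0.001, -0.002]
ft_force: [0.1, -0.9, -2.8]
grip_width: 0.386
```

Run:
```python
from h import *
st()
```

```text
t 17.65 p [ 0.4964 -0.0601  0.2247] jawhead -68.77 Z [ 0.0041  0.0015 -1.    ] grasp [ 0.4971 -0.0598  0.0697] F [ 0.1 -0.9 -2.8] w 0.386 q [-0.67  0.31  0.79  2.01 -0.28  0.92 -0.93]
```

Emit:
servo_tool(motion=[[[0,0,0.02,0,0,0],[0,0,0,0,0,0]]])

```text
clock: 17.85
position: [0.4967, -0.0603, 0.2247]
ee_rot: [0.825, -0.565, 0.001, -0.002]
ft_force: [0.6, -0.8, -2.2]
grip_width: 0.388
```

Emit:
servo_tool(motion=[[[0,0.02,0.02,0,0,0],[0,0,0,0,0,0]]])

```text
clock: 18.05
position: [0.4965, -0.0604, 0.2246]
ee_rot: [0.825, -0.565, 0.002, -0.003]
ft_force: [-0.6, -0.2, -2.8]
grip_width: 0.389
```

Run:
```python
from h import *
st()
```

```text
t 18.05 p [ 0.4965 -0.0604  0.2246] jawhead -68.77 Z [ 0.0066  0.0036 -1.    ] grasp [ 0.4975 -0.0599  0.0696] F [-0.6 -0.2 -2.8] w 0.389 q [-0.66  0.31  0.79  2.02 -0.28  0.92 -0.92]
```

Emit:
servo_tool(motion=[[[0,0.02,0.05,0,0,0]]])

```text
clock: 18.15
position: [0.4965, -0.0606, 0.224]
ee_rot: [0.825, -0.565, 0.002, -0.005]
ft_force: [-13.9, 6.0, 51.8]
grip_width: 0.387
```

Run:
```python
from h import *
st()
for n in('scene','wrist'):grab(n,n+'16.png')
i=cv2.imread('pics/wrist16.png')[150:350,180:380];j=cv2.imread('pics/scene16.png')[230:340,300:410]
cv2.imwrite('pics/z16.png',np.hstack([cv2.resize(cv2.convertScaleAbs(i,alpha=1.4),(400,400)),cv2.resize(j,(400,400),interpolation=cv2.INTER_CUBIC)]))
st()
```

```text
t 18.15 p [ 0.4965 -0.0606  0.224 ] jawhead -68.76 Z [ 0.0083  0.0056 -0.9999] grasp [ 0.4978 -0.0597  0.069 ] F [-13.9   6.   51.8] w 0.387 q [-0.66  0.31  0.79  2.02 -0.29  0.91 -0.92]
t 18.25 p [ 0.4966 -0.0607  0.2241] jawhead -68.77 Z [ 0.0087  0.0058 -0.9999] grasp [ 0.4979 -0.0598  0.0691] F [-8.7  3.7 30.2] w 0.388 q [-0.66  0.31  0.79  2.02 -0.29  0.91 -0.92]
```

View pics/z16.png

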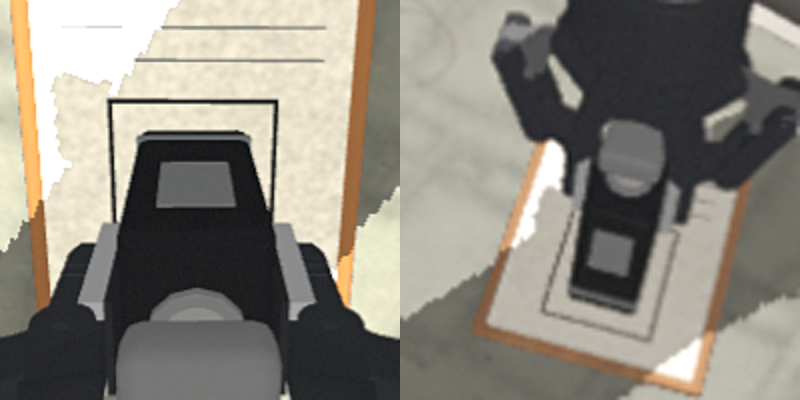

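Emit:
servo_tool(motion=[[[0,0,-0.01,0,0,0],[0,0,0,0,0,0]]])

```text
clock: 18.45
position: [0.4968, -0.0607, 0.2251]
ee_rot: [0.825, -0.565, 0.002, -0.005]
ft_force: [-0.2, 0.2, -3.4]
grip_width: 0.386
```

Run:
```python
from h import *
np.set_printoptions(precision=4,suppress=True)
st()
a=load('scene16');w=load('wrist16');b=np.array([.492,-.0616,0]);t=np.radians(21.2);X=np.array([np.cos(t),np.sin(t),0]);Y=np.array([-X[1],X[0],0])
L=lambda P:np.c_[(P-b)@X,(P-b)@Y]
z=.006
print('scene -x edge',L(plane(a,[(300+(170+.5)/3.636-.5,230+299/3.636-.5),(300+236.5/3.636-.5,230+313/3.636-.5)],z)))
print('wrist +x edge',L(plane(w,[(180+136/2-.5,150+134/2-.5),(180+251/2-.5,150+134/2-.5)],z)))
print('box wrist',L(plane(w,[(180+108/2,150+101/2),(180+277/2,150+101/2)],.006)))
```

```text
t 18.45 p [ 0.4968 -0.0607  0.2251] jawhead -68.77 Z [ 0.0101  0.0063 -0.9999] grasp [ 0.4984 -0.0597  0.0701] F [-0.2  0.2 -3.4] w 0.386 q [-0.66  0.31  0.79  2.02 -0.29  0.92 -0.92]
scene -x edge [[-0.0207  0.0152]
 [-0.0186 -0.0165]]
wrist +x edge [[ 0.024   0.0188]
 [ 0.024  -0.0178]]
box wrist [[ 0.0345  0.0269]
 [ 0.0345 -0.0259]]
```

Emit:
servo_tool(motion=[[[0,0,0.01,0,0,0],[0,0,0,0,0,0],[0,0,0,0,0,0],[0,0,0,0,0,0],[0,0,0,0,0,0],[0,0,0,0,0,0],[0,0,0,0,0,0]]], jaw=0)

```text
clock: 19.15
position: [0.4967, -0.0608, 0.2238]
ee_rot: [0.825, -0.565, 0.002, -0.005]
ft_force: [0.7, -0.8, 1.0]
grip_width: 0.997
```

Emit:
servo_tool(motion=[[[0,0,-0.3,0,0,0],[0,0,-0.5,0,0,0],[0,0,-0.6,0,0,0],[0,0.3,-0.3,0,0,0],[0,0.3,0,0,0,0],[0,0.2,0,0,0,0],[0,0,0,0,0,0]]])

```text
clock: 19.85
position: [0.4578, -0.078, 0.3176]
ee_rot: [0.824, -0.566, 0.004, -0.006]
ft_force: [0.0, 0.6, -0.7]
grip_width: 1.002
```

Run:
```python
from h import *
st()
for n in('scene','side','wrist'):grab(n,n+'17.png')
i=cv2.imread('pics/wrist17.png')[60:360,130:430];j=cv2.imread('pics/scene17.png')[220:350,290:420];k=cv2.imread('pics/side17.png')[110:220,230:340]
cv2.imwrite('pics/z17.png',np.hstack([cv2.resize(cv2.convertScaleAbs(i,alpha=1.4),(400,400)),cv2.resize(j,(400,400),interpolation=cv2.INTER_CUBIC)]))
cv2.imwrite('pics/z17s.png',cv2.resize(k,(500,500),interpolation=cv2.INTER_CUBIC))
```

```text
t 19.85 p [ 0.4578 -0.078   0.3176] jawhead -68.96 Z [ 0.0127  0.0049 -0.9999] grasp [ 0.4598 -0.0773  0.1626] F [ 0.   0.6 -0.7] w 1.002 q [-0.77  0.02  0.87  2.02 -0.03  1.09 -1.09]
```

View pics/z17.png

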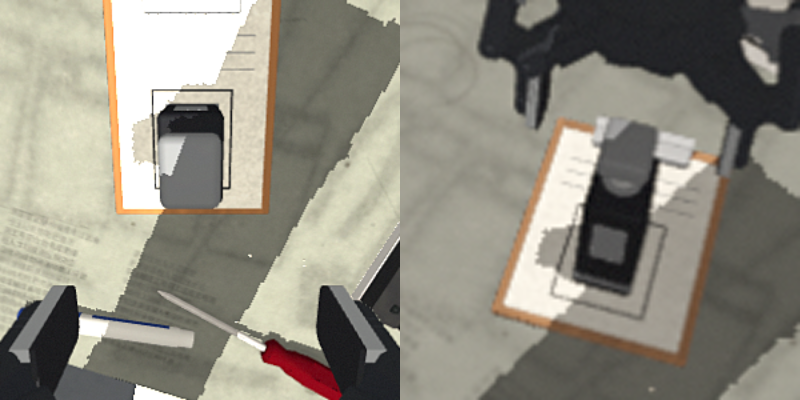

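View pics/z17s.png

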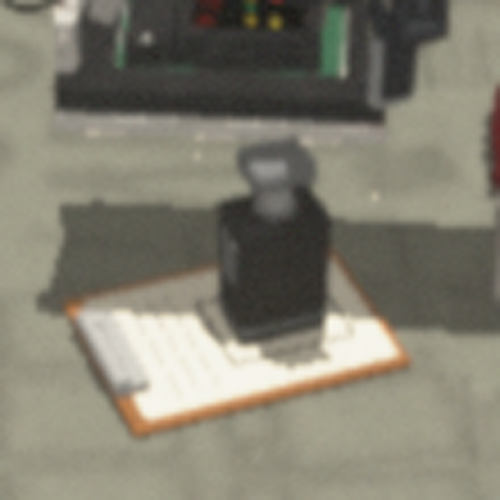

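Run:
```python
from h import *
np.set_printoptions(precision=4,suppress=True)
a=load('scene17');w=load('wrist17');s=load('side17');b=np.array([.492,-.0616,0]);t=np.radians(21.2);X=np.array([np.cos(t),np.sin(t),0]);Y=np.array([-X[1],X[0],0])
L=lambda P:np.c_[(P-b)@X,(P-b)@Y]
sc=lambda P,o,k:[(o[0]+(x+.5)/k-.5,o[1]+(y+.5)/k-.5) for x,y in P]
print('scene -x corners',L(plane(a,sc([(176,283),(234,295)],(290,220),400/130),.006)))
print('side bottoms',L(plane(s,sc([(240,341),(324,322)],(230,110),500/110),.006)))
h=plane(w,sc([(191.5,171)],(130,60),4/3),.110);print('head',h,L(h))
print('box wr',L(plane(w,sc([(153,91),(232,90),(155,187),(231,187)],(130,60),4/3),.006)))
st()
rows(np.array([h[0,0],h[0,1],.3176]),toolR(-68.8,0,0))
```

```text
scene -x corners [[-0.0203  0.0144]
 [-0.0179 -0.0184]]
side bottoms [[ 0.0235  0.0103]
 [-0.0224  0.0119]]
head [[ 0.4962 -0.0605  0.11  ]] [[ 0.0043 -0.0004]]
box wr [[ 0.0341  0.0257]
 [ 0.0346 -0.0258]
 [-0.0306  0.0266]
 [-0.0308 -0.0266]]
t 20.0 p [ 0.4588 -0.077   0.317 ] jawhead -68.88 Z [ 0.0124  0.0037 -0.9999] grasp [ 0.4608 -0.0764  0.162 ] F [-0.3 -0.6  0. ] w 0.998 q [-0.77  0.03  0.87  2.02 -0.03  1.09 -1.09]
n 2 dist 0.040830141087265216
[[-0.02, -0.41, 0.0, -0.07, -0.01, -0.01], [-0.02, -0.41, 0.0, -0.07, -0.01, -0.01]]
```

Emit:
servo_tool(motion=[[[-0.02,-0.41,0,-0.07,-0.01,0],[-0.02,-0.41,0,-0.07,-0.01,0],[0,0,0,0,0,0],[0,0,0,0,0,0],[0,0,0,0,0,0],[0,0,0,0,0,0],[0,0,0,0,0,0],[0,0,0,0,0,0],[0,0,0,0,0,0]]], jaw=255)

```text
clock: 20.9
position: [0.4975, -0.06, 0.3169]
ee_rot: [0.825, -0.566, -0.001, 0.001]
ft_force: [1.3, 0.0, -0.4]
grip_width: 0.001
```

Run:
```python
from h import *
st();rows(np.array([.4955,-.061,.29]),toolR(-68.8,0,0))
for n in('scene','side','wrist'):grab(n,n+'18.png')
i=cv2.imread('pics/wrist18.png')[150:420,130:430];j=cv2.imread('pics/scene18.png')[210:340,290:420]
cv2.imwrite('pics/z18.png',np.hstack([cv2.resize(cv2.convertScaleAbs(i,alpha=1.4),(400,360)),cv2.resize(j,(360,360),interpolation=cv2.INTER_CUBIC)]))
```

```text
t 20.9 p [ 0.4975 -0.06    0.3169] jawhead -68.91 Z [-2.1e-03 -4.0e-04 -1.0e+00] grasp [ 0.4972 -0.06    0.1619] F [ 1.3  0.  -0.4] w 0.001 q [-0.76  0.16  0.87  1.93 -0.13  1.11 -1.04]
n 1 dist 0.026978943856377665
[[0.01, 0.04, 0.54, 0.02, 0.0, -0.02]]
```

View pics/z18.png

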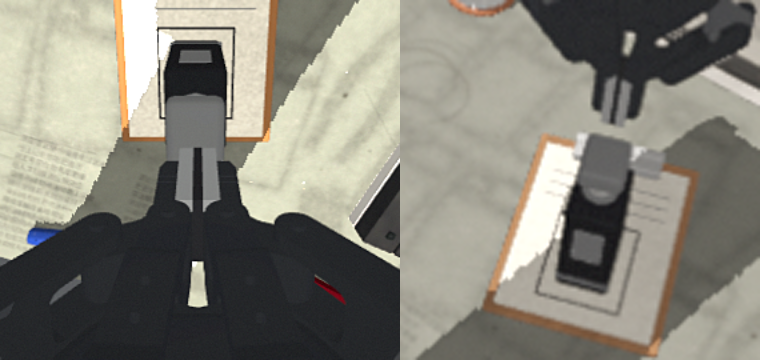

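Emit:
servo_tool(motion=[[[0,0.03,0.3,0,0,0],[0,0.01,0.22,0,0,0],[0,0,0,0,0,0]]])

```text
clock: 21.35
position: [0.4958, -0.0605, 0.2903]
ee_rot: [0.825, -0.566, -0.0, 0.0]
ft_force: [-0.3, -0.6, 0.6]
grip_width: -0.001
```

Run:
```python
from h import *
st()
for n in('scene','side'):grab(n,n+'19.png')
i=cv2.imread('pics/side19.png')[100:200,240:340];j=cv2.imread('pics/scene19.png')[220:320,310:410]
cv2.imwrite('pics/z19.png',np.hstack([cv2.resize(i,(390,390),interpolation=cv2.INTER_CUBIC),cv2.resize(j,(390,390),interpolation=cv2.INTER_CUBIC)]))
```

```text
t 21.35 p [ 0.4958 -0.0605  0.2903] jawhead -68.88 Z [-1.1e-03 -1.0e-04 -1.0e+00] grasp [ 0.4957 -0.0605  0.1353] F [-0.3 -0.6  0.6] w -0.001 q [-0.74  0.2   0.86  1.96 -0.17  1.06 -1.01]
```

View pics/z19.png

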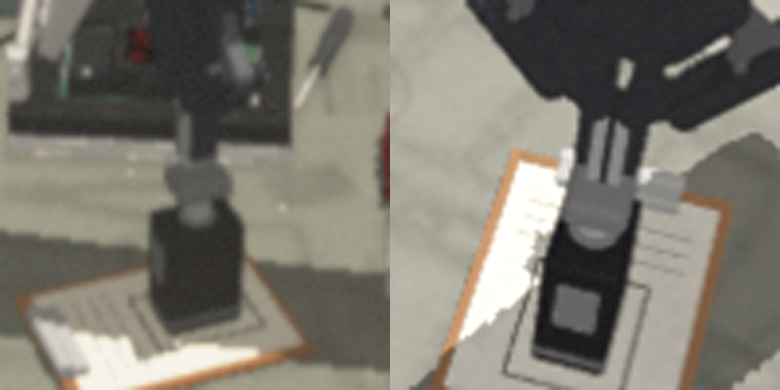

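Aligned over the head, almost touching. Press in small steps.

Emit:
servo_tool(motion=[[[0,0,0.08,0,0,0],[0,0,0.06,0,0,0],[0,0,0.06,0,0,0]]])

```text
clock: 21.75
position: [0.497, -0.0607, 0.2821]
ee_rot: [0.825, -0.566, 0.001, -0.001]
ft_force: [-0.5, -0.4, 2.8]
grip_width: 0.002
```

Emit:
servo_tool(motion=[[[0,0,0.06,0,0,0],[0,0,0.06,0,0,0]]])

```text
clock: 21.95
position: [0.4971, -0.0608, 0.2761]
ee_rot: [0.825, -0.566, 0.001, -0.001]
ft_force: [-1.3, 0.0, 4.5]
grip_width: -0.002
```

Run:
```python
from h import *
st()
```

```text
t 21.95 p [ 0.4971 -0.0608  0.2761] jawhead -68.89 Z [ 2.7e-03  5.0e-04 -1.0e+00] grasp [ 0.4976 -0.0607  0.1211] F [-1.3  0.   4.5] w -0.002 q [-0.73  0.23  0.85  1.97 -0.2   1.02 -0.99]
```

Emit:
servo_tool(motion=[[[0,0,0.06,0,0,0],[0,0,0.05,0,0,0]]])

```text
clock: 22.15
position: [0.4976, -0.061, 0.271]
ee_rot: [0.825, -0.566, 0.001, -0.001]
ft_force: [-8.6, 0.3, 39.4]
grip_width: 0.002
```

Emit:
servo_tool(motion=[[[0,0,0.03,0,0,0],[0,0,0.03,0,0,0]]])

```text
clock: 22.35
position: [0.4996, -0.0618, 0.2718]
ee_rot: [0.824, -0.566, 0.003, -0.004]
ft_force: [-7.0, 0.4, 27.6]
grip_width: 0.001
```

Emit:
servo_tool(motion=[[[0,0.02,0.02,0.05,0,0],[0,0.02,0.02,0.05,0,0]]])

```text
clock: 22.55
position: [0.4993, -0.063, 0.2726]
ee_rot: [0.824, -0.566, 0.006, -0.009]
ft_force: [-4.0, 0.1, 16.3]
grip_width: -0.003
```

Run:
```python
from h import *
st()
grab('scene','scene20.png');grab('side','side20.png');st()
i=cv2.imread('pics/side20.png')[100:200,240:340];j=cv2.imread('pics/scene20.png')[220:320,310:410]
cv2.imwrite('pics/z20.png',np.hstack([cv2.resize(i,(390,390),interpolation=cv2.INTER_CUBIC),cv2.resize(j,(390,390),interpolation=cv2.INTER_CUBIC)]))
```

```text
t 22.55 p [ 0.4993 -0.063   0.2726] jawhead -68.95 Z [ 0.0205  0.0075 -0.9998] grasp [ 0.5025 -0.0619  0.1176] F [-4.   0.1 16.3] w -0.003 q [-0.72  0.23  0.85  1.98 -0.22  1.   -0.97]
t 22.65 p [ 0.4992 -0.0631  0.2725] jawhead -68.96 Z [ 0.0203  0.0075 -0.9998] grasp [ 0.5024 -0.0619  0.1175] F [-5.3  0.4 16.8] w 0.005 q [-0.72  0.23  0.85  1.98 -0.22  1.   -0.97]
```

View pics/z20.png

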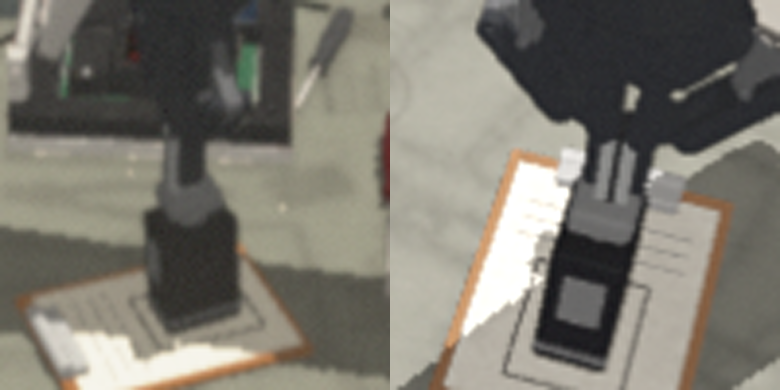

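Emit:
servo_tool(motion=[[[0,0.0,0.01,0,0,0],[0,0,-0.1,0,0,0],[0,0,-0.2,0,0,0],[0,0,-0.4,0,0,0],[0,0,-0.6,0,0,0],[0,0.4,-0.3,0,0,0],[0,0.4,0,0,0,0],[0,0.4,0,0,0,0],[0,0,0,0,0,0]]])

```text
clock: 23.55
position: [0.4405, -0.0865, 0.3556]
ee_rot: [0.824, -0.566, 0.008, -0.009]
ft_force: [1.4, 0.5, 0.4]
grip_width: -0.001
```

Run:
```python
from h import *
np.set_printoptions(precision=4,suppress=True)
st()
for n in('scene','side','wrist'):grab(n,n+'21.png')
i=cv2.imread('pics/side21.png')[110:210,240:340];j=cv2.imread('pics/scene21.png')[220:320,310:410]
cv2.imwrite('pics/z21.png',np.hstack([cv2.resize(i,(390,390),interpolation=cv2.INTER_CUBIC),cv2.resize(j,(390,390),interpolation=cv2.INTER_CUBIC)]))
```

```text
t 23.55 p [ 0.4405 -0.0865  0.3556] jawhead -69.02 Z [ 0.0228  0.0066 -0.9997] grasp [ 0.444  -0.0855  0.2006] F [1.4 0.5 0.4] w -0.001 q [-0.8  -0.11  0.86  2.01  0.08  1.18 -1.17]
```

View pics/z21.png

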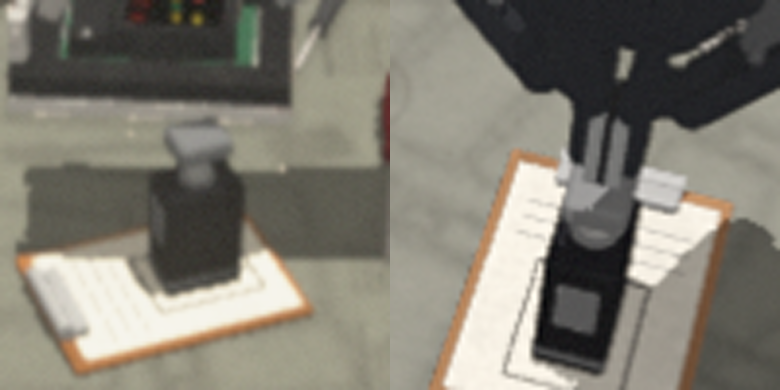

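View pics/wrist21.png

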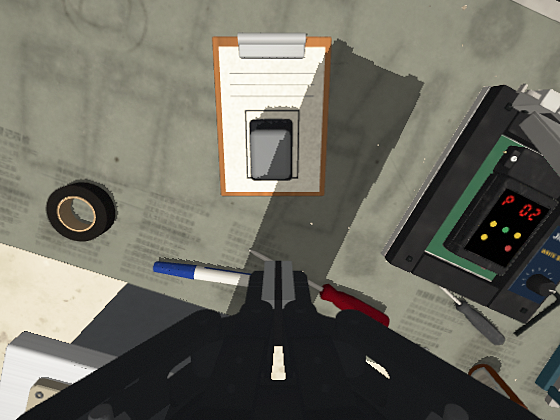

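Run:
```python
from h import *
np.set_printoptions(precision=4,suppress=True)
w=load('wrist21');s=load('side21');b=np.array([.492,-.0616,0]);t=np.radians(21.2);X=np.array([np.cos(t),np.sin(t),0]);Y=np.array([-X[1],X[0],0])
L=lambda P:np.c_[(P-b)@X,(P-b)@Y]
print('head',L(plane(w,[(271,154)],.11)),'case +x top edge',L(plane(w,[(250,122),(292,122)],.078)),'box',L(plane(w,[(246,110),(299,110),(245,178),(298,178)],.006)))
k=390/100
print('side bottom',L(plane(s,[(240+167/k,110+294/k),(240+240/k,110+277/k)],.006)))
```

```text
head [[ 0.0036 -0.0003]] case +x top edge [[ 0.0243  0.0161]
 [ 0.0242 -0.0159]] box [[ 0.0349  0.0256]
 [ 0.0348 -0.026 ]
 [-0.0319  0.0289]
 [-0.032  -0.0262]]
side bottom [[ 0.0236  0.0131]
 [-0.023   0.0144]]
```

Run:
```python
from h import *
st(); print(order.hand_in())
```

```text
t 23.7 p [ 0.4423 -0.0849  0.3556] jawhead -68.9 Z [ 0.0232  0.0052 -0.9997] grasp [ 0.4459 -0.0841  0.2007] F [ 0.6 -0.4 -0.4] w 0.0 q [-0.8  -0.1   0.86  2.01  0.08  1.18 -1.17]
the job is handed in; nothing more can be done
None
```

The stamp is standing in the printed box with its head sprung out, and I handed the job in at 23.7 s of the 72 s allowed. The hand-in gave no verdict.

**What I did**
- I lifted the stamp from its rest, stood it upright on the bare bench beside the clipboard and let go.
- I took it again from above, set it down in the printed box and let go.
- I pressed the head with closed fingertips and held it down for about half a second. I then let it spring back and moved clear.

**Last checks**
- **Position:** the final pictures show the stamp upright, about 3–4 mm from the box centre along the box's x and close to centred across it. It is square to the box, with the head sprung out.
- **Clearance:** the robot is off the stamp.
- **Press depth:** the force read 39, 27, 16 and 17 N through the hold, well above the spring's 7 N at the stop, so I take the head to have been fully down. I could not measure the head's travel directly.

**What disagreed**
- **During the hold:** the gripper crept up about 1.5 mm and sideways about 2 mm. I put this down to give in the fingers and arm.
- **Cameras:** the side camera disagreed with the other views and with where the arm reported the held stamp by up to about 4–5 mm. Estimates of the stamp's position in the box differed by about 4 mm, still well inside the 13 mm tolerance.
- **Setting down in the box:** one step down pushed the stamp onto the sheet with 52 N, which I relaxed straight away. That was through the held case, not the spring head.
- **Reel, tape roll and sensor head:** I did not touch them knowingly, but I did not measure their positions again at the end.

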